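# Change the rotor in the pressing jig

## Robot

A 6-joint arm with a two-finger parallel gripper is mounted at the origin on a cart in front of the work surface, level with it; the furniture and walls round the work are solid. World frame = base frame: x ahead of the robot, y to its left, z up, the work surface at z = 0. Lengths are in m, angles in rad, forces in N, time in s.
With the tool pointing down it reaches from about 0.325 to 0.75 m from the base axis. Payload 7.6 kg.
Tool frame: the origin (TCP) lies midway between the tips of the shut fingers; the grasp point (between the pads) lies 19 mm behind it (ctrl.tcp_to_grasp is the distance from the TCP to the grasp point, in m); z points along the fingers, y is the direction in which the jaws open and shut (so a half turn about z gives the same grasp; the last joint's range is limited). The gripper opens to 85 mm and grips with 20 to 120 N. Pads are 22 mm wide; open, the fingers measure 114 mm over their backs; the gripper's body (76 mm by 85 mm) begins 54 mm behind the grasp point. The pads swing forward as they close: fully open they stand 13 mm farther back than shut.
Start: joints at [1.15, 0.052, 1.401, -0, 1.689, -0.07], TCP at [0.18, 0.493, 0.231] pointing down, gripper open.
Joint ranges: [-2.9, 2.9], [-0.91, 2.17], [0.12, 2.37], [-1.06, 4.2], [0.26, 2.73], [-2.93, 2.93]. Speed limits (rad/s): [2.57, 2.57, 3.01, 3.14, 3.14, 3.14].

## Interface

Orientations are given as a unit quaternion [x, y, z, w].
In Python, from station import monitor, snapshot, ctrl gives the robot as it stands. The module is installed in compiled form; this text tells all that it offers.
- The arm moves only by the tool move_arm, never from a script. Its argument "increments" is a list of rows, each a list of 3 entries, a list of its own where there are three numbers: the gripper's target within -1 to 1 (fully open at 1, half-way at 0, shut at -1), then the shift along the tool's x, y, z in m, then the turn, a rotation vector about the tool's x, y, z in degrees. In form: [[gripper, [dx, dy, dz], [ax, ay, az]], ...]. A call has 1 to 10 rows; each row is the pose to reach, as a shift and turn from the pose measured when the call began, along the tool's axes at that moment; what a row does not reach only later rows make up. A row lasts 1/8 s, in which the tool goes at most 62.5 mm and 10.7 degrees, less where a joint would pass 70% of its speed; a pose out of reach is approached as far as the arm can. A call with a gripper value outside its range is refused whole. The fingers move at their own pace and stop on an object; "grip_force" is the grip in N (left out, the last holds). Time passes only in rows, so rows that repeat a pose let the fingers close. It gives the time, the measured TCP pose, the force and the opening at its end, in the units of the state.
- monitor.observe(): the state, without advancing time (a new reading comes with each control period).
- snapshot(name): name is "scene" or "top"; returns a dict with "frame" (480x640x3 uint8, red, green, blue), "depth" (480x640 float32, m along the optical axis (not along the pixel's ray), 0 where there is no reading), "intrinsics" (3x3 intrinsics, pixels), "R" (3x3) and "t" (3): a world point X has camera coordinates R X + t. Camera axes: x right, y down, z forward; pixel columns grow to the right and rows downward; lengths in m; the calibration is good to about 2 mm. A picture is of the moment at which its call begins.
- ctrl.sign_off(): hands the job in, once; it reports no verdict.
The state is a dict: "t": time; "joints": joint angles; "joint_vel": joint speeds; "tau": joint torques, N m; "eef_pos": TCP position; "tool_rot": TCP orientation; "ft_force": force on the tool from outside, world axes, zero at the start; "torque": the same for the moment, N m; "opening": finger opening in m.
Only numpy, scipy, OpenCV 4.12 (cv2) and the standard library are available. Lean on these libraries where they do the work, as an engineer would, in place of code of your own. Each camera call takes 0.05 s, during which the arm holds its last target.

## Task

The rotor in the pressing jig has had its time. Set the V-block and the pressure bar that hold it down aside on the rubber mat, move that rotor into the nest of the empty carrier and put the waiting rotor from the other carrier into the jig instead. Then refit the pressure bar down over both guide pins so that it lies on the new rotor, stand the V-block flat on the middle of the bar again, and leave everything else on the bench where it is.

Things in the scene. Friction and masses are not known exactly. Their poses are not given: they have to be found in the camera images.
- jig: Fixed pressing jig: dark base plate 166 (its x) by 100 mm, aluminium nest (floor 74 mm wide, 8 mm above the bench; wall flaring to 81 mm at the rim, 15 mm above the bench; outside 92 mm), two steel guide pins 8 mm thick, 60 mm either side of centre along its x; tops 60 mm above the bench, last 10 mm tapered to 3 mm; collars 20 mm wide, 13 mm high at their feet. Origin: underside centre, on the bench, z up.
- pressure_bar: Aluminium bar 150 (its x) by 32 (its y) by 10 mm, 0.13 kg. 13 mm brass-rimmed holes 60 mm either side of centre for the guide pins, 18 mm middle hole for the rotor's shaft end. Either end fits either pin. In place it lies on the rotor's hub, underside 28 mm above the bench. Origin: centre of the underside, z up.
- v_block: Ground steel V-block, the dead weight: 40 (its x) by 52 (its y) by 34 mm high, 0.33 kg, V groove along y, open at the top; grip the flat faces square to x. Starts on the middle of the bar, 52 mm side along the bar, underside 38 mm above the bench. Origin: centre of the underside, z up.
- rotor_pressed: Copper rotor, 0.12 kg: disc 70 mm wide, 8 mm thick; dark-slotted hub 25.6 mm wide from 8 to 20 mm above the underside (grip it here, from above); steel shaft end 8 mm wide up to 29 mm. Origin: centre of the underside, z up. This is the rotor that starts in the jig, under the bar and V-block; its rim shows on both sides of them.
- rotor_waiting: Copper rotor, 0.12 kg: disc 70 mm wide, 8 mm thick; dark-slotted hub 25.6 mm wide from 8 to 20 mm above the underside (grip it here, from above); steel shaft end 8 mm wide up to 29 mm. Origin: centre of the underside, z up. This is the like rotor that starts in the nest of one of the two carriers.
- carrier_full: Fixed carrier: 98 x 98 mm aluminium plate with a round black nest (floor 74 mm wide, 8 mm above the bench; wall flaring to 81 mm at the rim, 15 mm above the bench; outside 92 mm). Origin: centre of the underside, on the bench, z up. It holds the waiting rotor at the start.
- carrier_empty: Fixed carrier: 98 x 98 mm aluminium plate with a round black nest (floor 74 mm wide, 8 mm above the bench; wall flaring to 81 mm at the rim, 15 mm above the bench; outside 92 mm). Origin: centre of the underside, on the bench, z up. It is empty at the start.
- mat: Black ribbed rubber mat lying fixed on the bench, 180 mm (its x) by 150 mm (its y), top 4 mm above the bench, empty at the start: the side area. Origin: centre of the underside, z up.
- screw_cup: Shallow round steel cup of screws, 73 mm wide, 24 mm high, at the back of the bench: a bystander, leave it alone. Origin: centre of the underside.
- turned_stop: Round turned aluminium part 55 mm wide, 57 mm high with a narrower bored neck, at the back of the bench: a bystander, leave it alone. Origin: centre of the underside.

How it is judged:
By the outcome, as a careful person would: the job done as asked, in the order asked, and still so for the second after the job is handed in, with the robot touching nothing.
It also fails if it takes over 152 s, if anything falls off the work surface, if the arm or the gripper's body presses on something with over 40 N, if the wrist force passes 120 N, or if a joint passes its speed limit or range.

## Working session

There is one attempt and no reset: what is moved stays moved. The work goes in short steps, Python scripts to look and compute and a tool call to move; the robot and the scene stay as the last step left them, time stands still between calls to the robot, and variables do not carry over. Pictures are saved under pics/ and viewed, and the job is handed in when it is done.

Besides the shell and the picture viewer there is one more tool, called after "Request:" as name([rows], argument=value, ...), one row to a line, values as JSON. move_arm: Moves the arm, as the interface text tells. Its arguments: {"type":"object","properties":{"increments":{"type":"array"},"grip_force":{"type":"number"}},"required":["increments"]}

```bash
mkdir -p pics
python3 - <<'E'
from station import monitor, snapshot, ctrl
import cv2,numpy as np
for n in("scene","top"):
    s=snapshot(n); cv2.imwrite(f"pics/{n}0.png",s["frame"][:,:,::-1]); np.savez(f"{n}0.npz",**s)
    print(n,s["intrinsics"],s["R"],s["t"])
print(monitor.observe(),ctrl.tcp_to_grasp)
E
```

```text
scene [[470.09028364   0.         320.04990678]
 [  0.         470.09028364 244.50547863]
 [  0.           0.           1.        ]] [[ 0.89280733 -0.4503995   0.00594694]
 [-0.26896342 -0.54365206 -0.79504787]
 [ 0.36132223  0.70822505 -0.60651754]] [-0.51335292  0.2953853   0.77096238]
top [[587.63555644   0.         319.20868615]
 [  0.         587.63555644 237.70332343]
 [  0.           0.           1.        ]] [[-0.00472816 -0.99984716  0.01683161]
 [-0.98957793  0.0022558  -0.1439807 ]
 [ 0.14392072 -0.01733695 -0.98943734]] [0.08521857 0.6098214  1.3587804 ]
{'t': 0.1, 'joints': array([ 1.14970955e+00,  5.27839869e-02,  1.40162385e+00, -1.01544521e-05,
        1.68856828e+00, -7.02725951e-02]), 'joint_vel': array([-0.00043731, -0.00180158, -0.00294273, -0.00013831, -0.00155477,
        0.00075839]), 'tau': array([ 1.70741976e-03, -3.82581532e+01, -3.60984278e+01, -1.47004005e-05,
        4.81761759e-03, -2.52725209e-05]), 'eef_pos': array([0.18028397, 0.49279813, 0.23055096]), 'tool_rot': array([ 1.74509539e-01,  9.84655240e-01, -6.72189696e-04, -1.63349615e-04]), 'ft_force': array([0.6171009 , 0.72644124, 0.16834293]), 'torque': array([ 0.02232489, -0.00986058, -0.00565113]), 'opening': 0.08520641015053841} 0.0187
```

View pics/scene0.png

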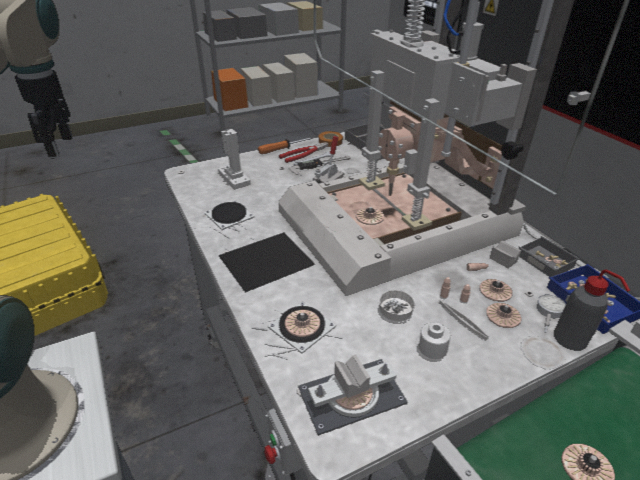

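View pics/top0.png

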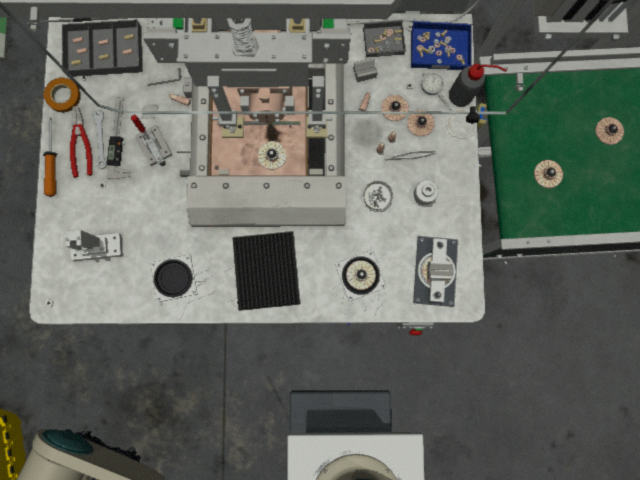

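Run:
```python
import cv2
im=cv2.imread("pics/top0.png")
cv2.imwrite("pics/c1.png",cv2.resize(im[225:325,330:470],None,fx=5.7,fy=5.7,interpolation=cv2.INTER_CUBIC))
cv2.imwrite("pics/c2.png",cv2.resize(im[225:325,145:305],None,fx=5,fy=5,interpolation=cv2.INTER_CUBIC))
im=cv2.imread("pics/scene0.png")
cv2.imwrite("pics/c3.png",cv2.resize(im[290:440,250:450],None,fx=4,fy=4,interpolation=cv2.INTER_CUBIC))
```

```text
(no output)
```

View pics/c1.png

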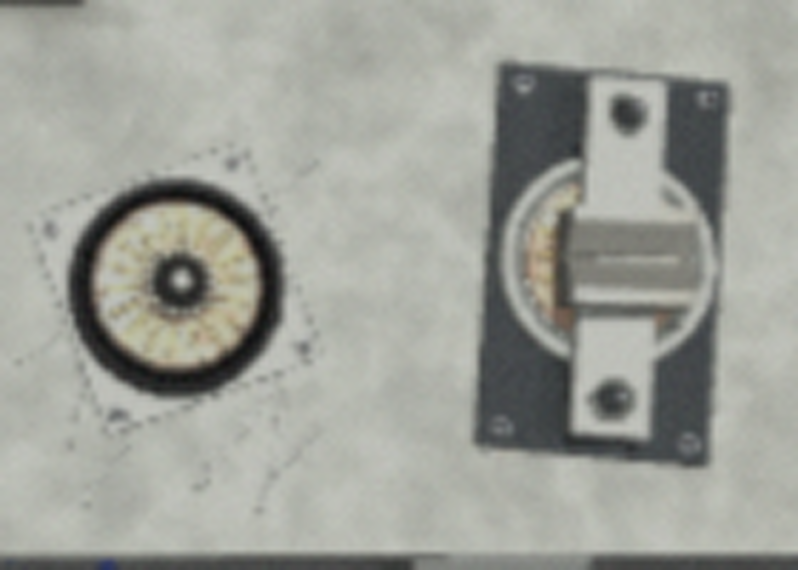

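View pics/c2.png

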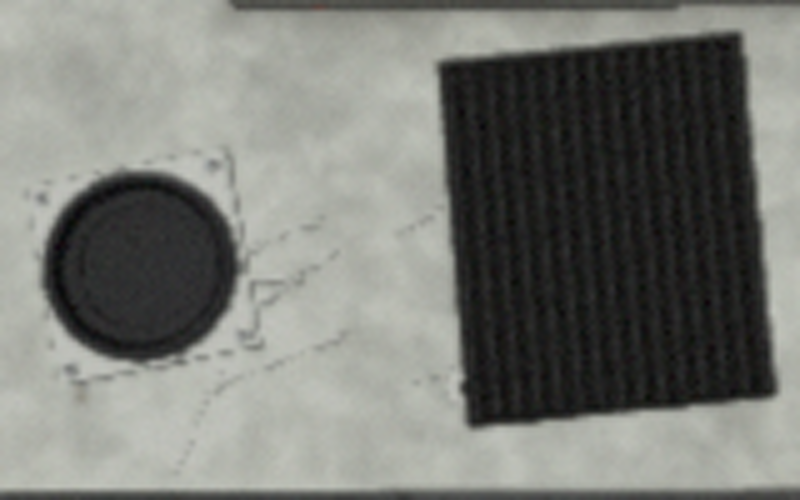

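View pics/c3.png

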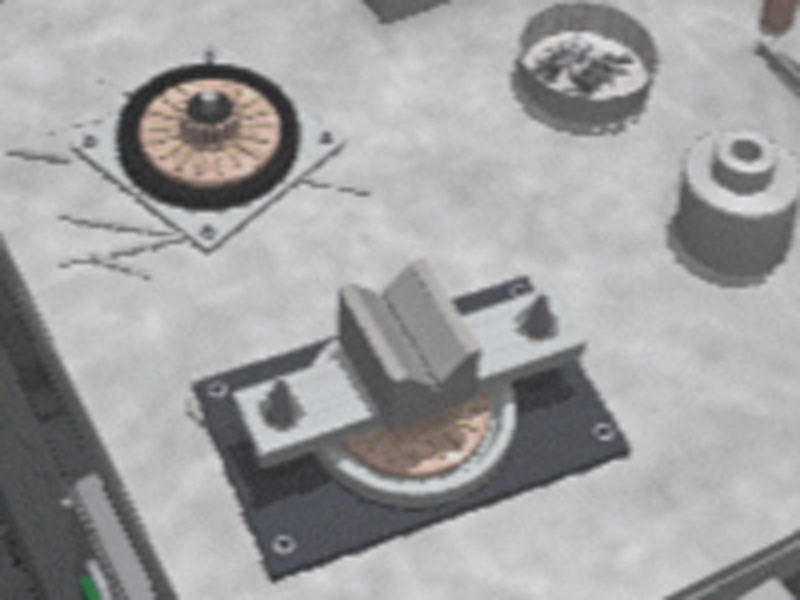

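```bash
cat > h.py <<'E'
import numpy as np,cv2
def load(n): return dict(np.load(n))
def ray(s,u,v,z):
    K,R,t=s["intrinsics"],s["R"],s["t"]
    d=R.T@np.linalg.inv(K)@np.array([u,v,1.]); c=-R.T@t
    return c+d*(z-c[2])/d[2]
def proj(s,X):
    X=np.atleast_2d(X); p=(s["R"]@X.T).T+s["t"]; p=(s["intrinsics"]@p.T).T
    return p[:,:2]/p[:,2:]
def cloud(s):
    K,R,t=s["intrinsics"],s["R"],s["t"]
    v,u=np.mgrid[:480,:640]; d=s["depth"].astype(float)
    P=np.stack([(u-K[0,2])/K[0,0]*d,(v-K[1,2])/K[1,1]*d,d],-1)
    W=(P-t)@R; W[d==0]=np.nan
    return W
def ortho(ss,x0,x1,y0,y1,z,f=0.0005):
    # rectified view at plane z: image cols = -y, rows=-x
    pass
def rect(s,cx,cy,half,z,px=600):
    # metric rectified image on plane z, up=+x, left=+y
    g=np.linspace(half,-half,px)
    X,Y=np.meshgrid(cx+g,cy+g,indexing="ij")
    p=proj(s,np.stack([X.ravel(),Y.ravel(),np.full(X.size,z)],1)).astype(np.float32).reshape(px,px,2)
    return cv2.remap(s["frame"],p[...,0],p[...,1],cv2.INTER_CUBIC)[:,:,::-1]
E
python3 - <<'E'
from h import *
T=load("top0.npz");S=load("scene0.npz")
for nm,u,v,z in [("jig",436,272,.02),("full",361,275,.015),("mat",267,270,.004),("empty",173,278,.015),("cup",378,196,.024),("stop",426,192,.057)]:
    print(nm,ray(T,u,v,z).round(4))
W=cloud(T)
print("bench z",np.nanmedian(W[300:310,200:220,2]),np.nanmedian(W[300:310,380:400,2]))
# block top
for y0,y1,x0,x1 in [(235,305,412,460)]:
    w=W[y0:y1,x0:x1]
    for a,b in[(.062,.085),(.033,.043)]:
        m=(w[...,2]>a)&(w[...,2]<b); p=w[m]; c=p[:,:2].mean(0); e,V=np.linalg.eigh(np.cov(p[:,:2].T)); 
        r=cv2.minAreaRect((p[:,:2]*1000).astype(np.float32)); print(a,m.sum(),np.median(p[:,2]),r)
E
```

```text
jig [ 0.5292 -0.1989  0.02  ]
full [ 0.523 -0.018  0.015]
mat [0.5368 0.2097 0.004 ]
empty [0.5173 0.4341 0.015 ]
cup [ 0.7158 -0.0618  0.024 ]
stop [ 0.7183 -0.1733  0.057 ]
bench z 0.00045281656369784007 0.0008140970761695975
0.062 322 0.06910211379283439 ((533.7420043945312, -200.1964569091797), (52.5619010925293, 119.41192626953125), 86.96870422363281)
0.033 533 0.03799179839079112 ((534.62939453125, -196.532470703125), (43.45269012451172, 150.13052368164062), 85.82347869873047)
```

Run:
```python
from h import *
T=load("top0.npz");S=load("scene0.npz")
def two(cx,cy,half,z,name):
    out=[]
    for s in(T,S):
        im=rect(s,cx,cy,half,z,400).copy()
        for k in np.arange(-half,half+1e-9,.02):
            i=int((half-k)/(2*half)*399)
            cv2.line(im,(i,0),(i,6),(0,0,255),1);cv2.line(im,(0,i),(6,i),(0,0,255),1)
        cv2.line(im,(195,200),(205,200),(0,0,255),1);cv2.line(im,(200,195),(200,205),(0,0,255),1)
        out.append(im)
    cv2.imwrite(name,np.hstack(out))
two(.53,-.198,.1,.038,"pics/r1.png")
two(.53,-.198,.1,.072,"pics/r2.png")
two(.53,-.198,.1,.060,"pics/r3.png")
two(.523,-.018,.07,.015,"pics/r4.png")
two(.517,.434,.07,.015,"pics/r5.png")
```

```text
(no output)
```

View pics/r1.png

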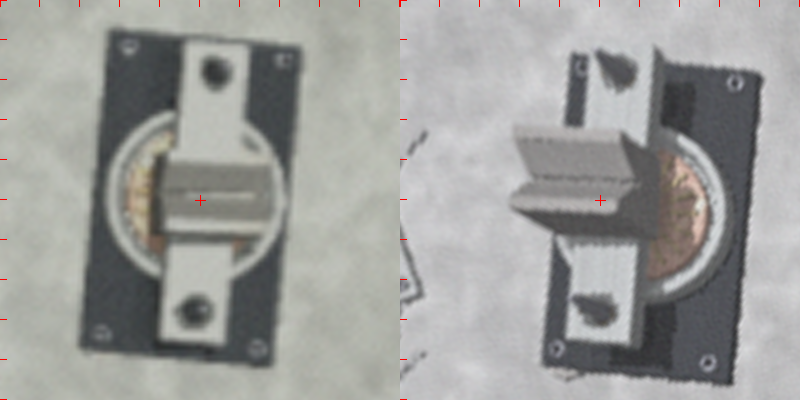

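View pics/r2.png

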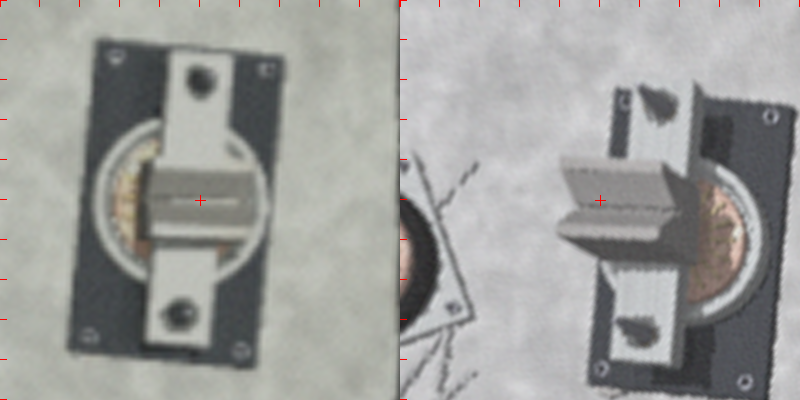

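View pics/r3.png

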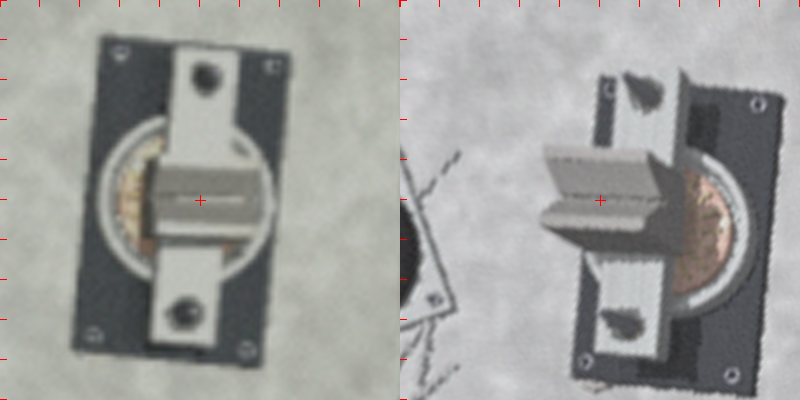

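View pics/r4.png

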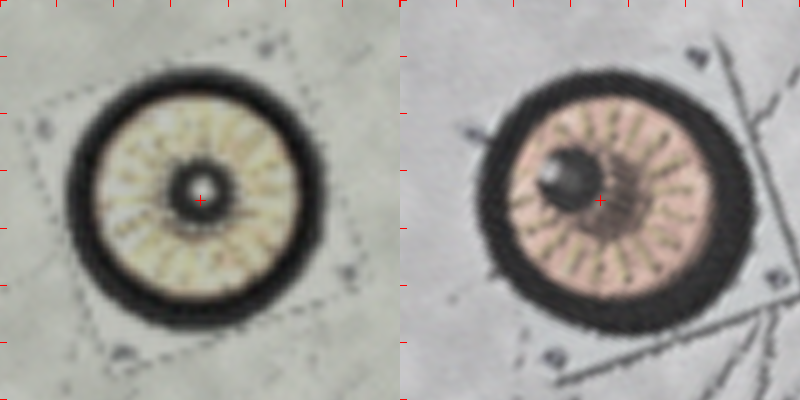

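View pics/r5.png

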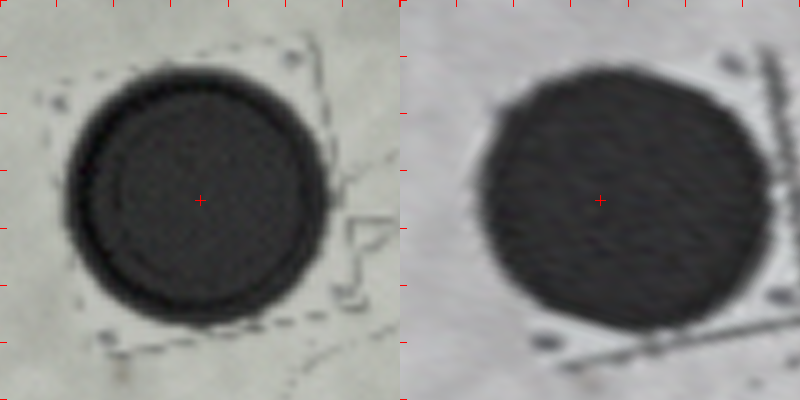

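```bash
cat > mv.py <<'E'
import sys
from station import monitor
import numpy as np
from scipy.spatial.transform import Rotation as Ro
# usage: mv.py x y z jawdeg
o=monitor.observe()
p=o["eef_pos"]; R=Ro.from_quat(o["tool_rot"])
y=R.apply([0,1,0]); zz=R.apply([0,0,1])
print("t",o["t"],"pos",p.round(4),"jaw",np.degrees(np.arctan2(y[1],y[0])).round(2),"z",zz.round(4),"F",o["ft_force"].round(1),"open",round(o["opening"],4),"J",np.degrees(o["joints"]).round(0))
if len(sys.argv)>1:
    x=[float(a) for a in sys.argv[1:5]]
    a=np.radians(x[3])
    for k in (0,np.pi):
        b=a+k; Y=np.array([np.cos(b),np.sin(b),0]);Z=np.array([0,0,-1.]);X=np.cross(Y,Z)
        Rt=Ro.from_matrix(np.stack([X,Y,Z],1))
        print("shift",R.inv().apply(np.array(x[:3])-p).round(4),"rot",np.degrees((R.inv()*Rt).as_rotvec()).round(2))
E
python3 mv.py .533 -.202 .2 -4.4
```

```text
t 0.1 pos [0.1803 0.4928 0.2306] jaw 69.9 z [-6.0e-04 -1.3e-03 -1.0e+00] F [0.6 0.7 0.2] open 0.0852 J [66.  3. 80. -0. 97. -4.]
shift [-0.57   -0.5312  0.0312] rot [-7.00e-02  5.00e-02  7.43e+01]
shift [-0.57   -0.5312  0.0312] rot [-5.000e-02 -8.000e-02 -1.057e+02]
```

Request:
move_arm([
  [0.2,[-0.06,-0.055,0.003],[0,0,9]],
  [0.2,[-0.115,-0.105,0.006],[0,0,17]],
  [0.2,[-0.17,-0.16,0.009],[0,0,25]],
  [0.2,[-0.225,-0.21,0.012],[0,0,33]],
  [0.2,[-0.28,-0.26,0.015],[0,0,40]],
  [0.2,[-0.335,-0.31,0.018],[0,0,47]],
  [0.2,[-0.39,-0.36,0.021],[0,0,54]],
  [0.2,[-0.445,-0.41,0.025],[0,0,61]],
  [0.2,[-0.5,-0.465,0.028],[0,0,68]],
  [0.2,[-0.55,-0.51,0.031],[0,0,74]],
], grip_force=40)

```text
t: 1.35
eef_pos: [0.4649, -0.0651, 0.2053]
tool_rot: [0.733, 0.68, -0.001, 0.0]
ft_force: [1.7, 0.8, 0.8]
opening: 0.0511
```

```bash
python3 mv.py .533 -.202 .2 -4.4
```

```text
t 1.35 pos [ 0.4649 -0.0651  0.2053] jaw -4.33 z [-6.e-04 -1.e-03 -1.e+00] F [1.7 0.8 0.8] open 0.0511 J [-12.  -6.  92.  -0.  94.  -8.]
shift [-0.1313  0.0783  0.0054] rot [-0.03  0.06  0.07]
shift [-0.1313  0.0783  0.0054] rot [-1.0000e-01 -5.0000e-02 -1.7993e+02]
```

Request:
move_arm([
  [0.25,[-0.05,0.03,0.003],[0,0,0]],
  [0.25,[-0.1,0.06,0.005],[0,0,0]],
  [0.25,[-0.131,0.078,0.005],[0,0,0]],
  [0.25,[-0.131,0.078,0.005],[0,0,0]],
  [0.25,[-0.131,0.078,0.005],[0,0,0]],
  [0.25,[-0.131,0.078,0.005],[0,0,0]],
])

```text
t: 2.1
eef_pos: [0.5326, -0.2007, 0.2006]
tool_rot: [0.733, 0.68, -0.0, 0.0]
ft_force: [-0.7, 0.4, 1.3]
opening: 0.0534
```

Run:
```python
from station import snapshot,monitor
import numpy as np,cv2
from h import *
o=monitor.observe();print(o["eef_pos"],o["tool_rot"],o["opening"])
for n in("scene","top"):
    s=snapshot(n);np.savez(n+"1.npz",**s)
    p=proj(s,o["eef_pos"])[0].astype(int);print(p)
    im=s["frame"][:,:,::-1][p[1]-50:p[1]+50,p[0]-65:p[0]+65]
    im=cv2.resize(np.ascontiguousarray(im),None,fx=6,fy=6,interpolation=cv2.INTER_CUBIC);cv2.circle(im,(65*6,50*6),3,(0,0,255),1)
    cv2.imwrite(f"pics/{n}1.png",im)
```

```text
[ 0.53262832 -0.20066603  0.20063675] [ 7.32906071e-01  6.80329634e-01 -4.70707633e-04  2.43331610e-04] 0.05336067777344321
[356 312]
[455 263]
```

View pics/scene1.png

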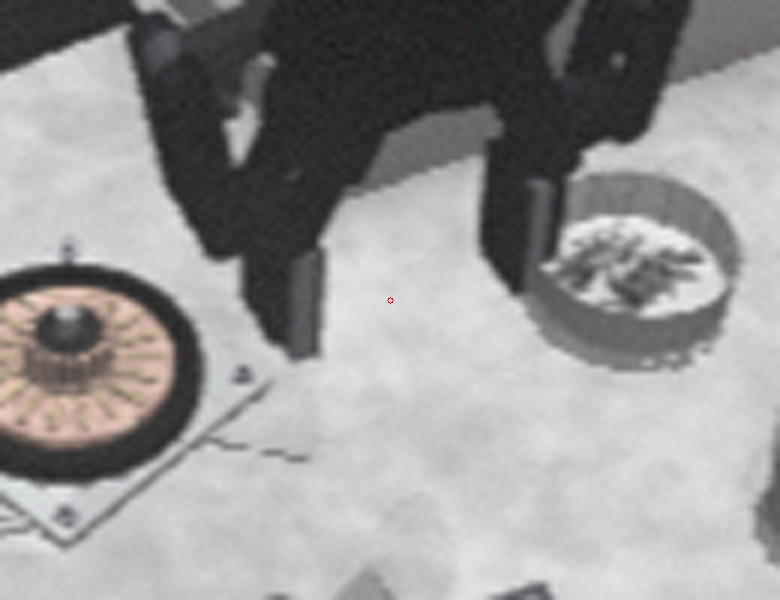

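View pics/top1.png

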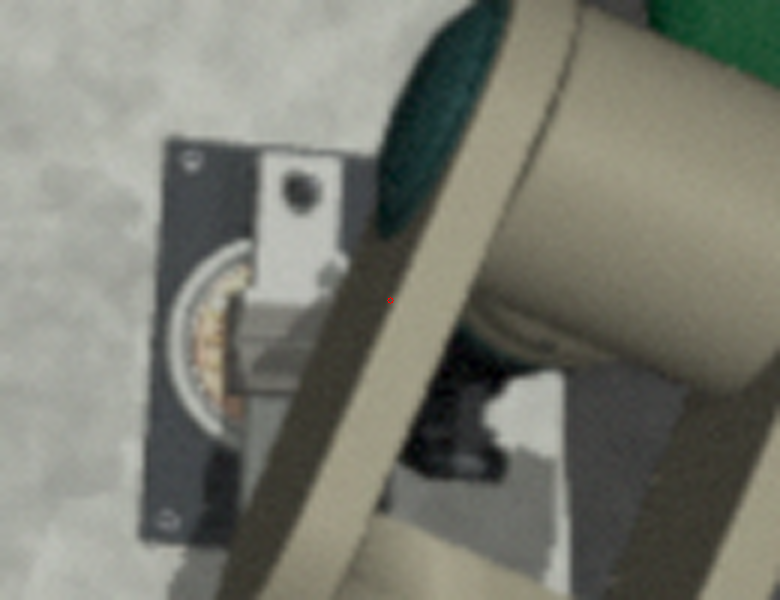

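Run:
```python
from h import *
from scipy.spatial.transform import Rotation as Ro
s=load("scene1.npz");p0=np.array([.5326283,-.200666,.200637]);R=Ro.from_quat([7.32906071e-01,6.80329634e-01,-4.70707633e-04,2.43331610e-04])
c=proj(s,p0)[0]
im=s["frame"][:,:,::-1]
A=np.array([[8,0,-(c[0]-45)*8],[0,8,-(c[1]-45)*8]]);im=cv2.warpAffine(np.ascontiguousarray(im),A,(720,560),flags=cv2.INTER_CUBIC)
for sy in(-1,1):
  for xx in(-.011,.011):
    for zz in (-.0035,-.04):
      for w in (0.0267,):
        q=proj(s,p0+R.apply([xx,sy*w,zz]))[0]; q=A[:,:2]@q+A[:,2]
        cv2.circle(im,tuple(int(v) for v in q),3,(0,0,255) if xx>0 else (0,255,0),1)
cv2.imwrite("pics/f1.png",im)
```

```text
(no output)
```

View pics/f1.png

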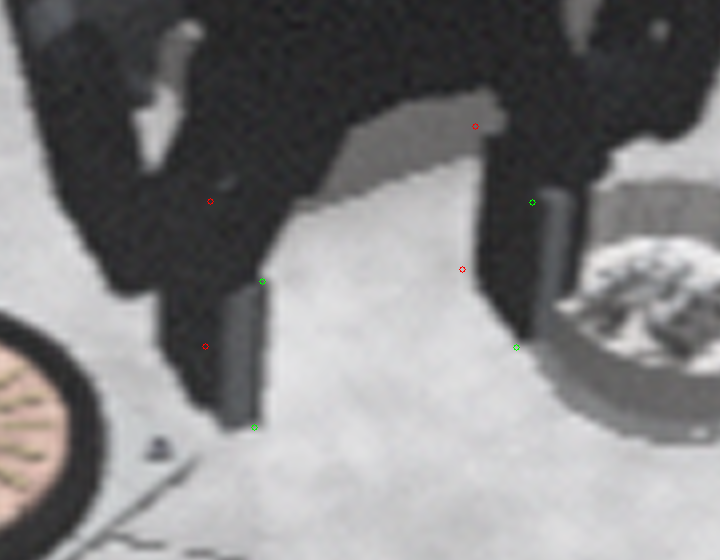

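Request:
move_arm([
  [0.25,[0.0,0,0.05],[0,0,0]],
  [0.25,[0,0,0.1],[0,0,0]],
  [0.25,[0,0,0.135],[0,0,0]],
  [0.25,[0,0,0.15],[0,0,0]],
  [0.25,[0,0,0.157],[0,0,0]],
  [0.25,[0,0,0.158],[0,0,0]],
  [0.25,[0,0,0.158],[0,0,0]],
])

```text
t: 3.08
eef_pos: [0.5335, -0.2013, 0.0442]
tool_rot: [0.733, 0.68, 0.0, 0.002]
ft_force: [-0.0, -0.2, -0.4]
opening: 0.0533
```

```bash
cat > look.py <<'E'
import sys
from station import snapshot
from h import *
n,out,cx,cy,cz,w=sys.argv[1],sys.argv[2],*map(float,sys.argv[3:7])
s=snapshot(n);np.savez(out+".npz",**s)
c=proj(s,[cx,cy,cz])[0];k=360/w
A=np.array([[k,0,-(c[0]-w)*k],[0,k,-(c[1]-w*.75)*k]])
cv2.imwrite(f"pics/{out}.png",cv2.warpAffine(np.ascontiguousarray(s["frame"][:,:,::-1]),A,(720,540),flags=cv2.INTER_CUBIC))
E
python3 mv.py;python3 look.py scene a1 .53 -.2 .05 60
```

```text
t 3.075 pos [ 0.5335 -0.2013  0.0442] jaw -4.26 z [ 0.0021 -0.0022 -1.    ] F [-0.  -0.2 -0.4] open 0.0533 J [-24.  18.  85.  -0.  77. -20.]
```

View pics/a1.png

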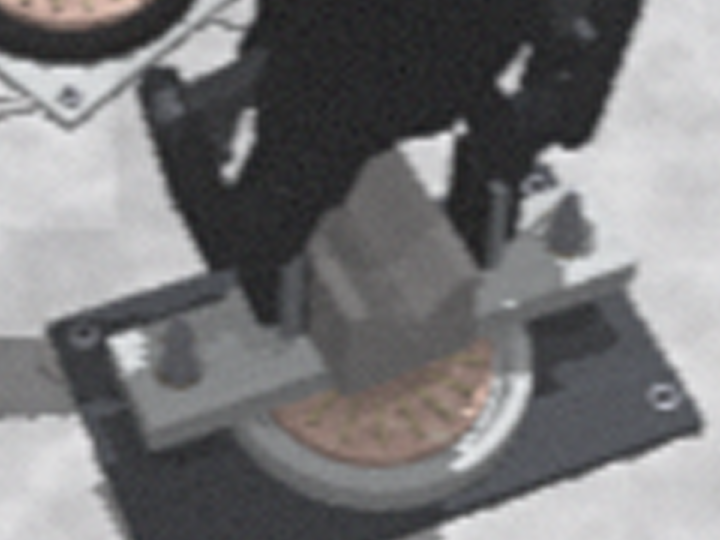

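Request:
move_arm([
  [0.25,[0.0,0,0.002],[0,0,0]],
  [-0.3,[0,0,0.002],[0,0,0]],
  [-0.3,[0,0,0.002],[0,0,0]],
  [-0.3,[0,0,0.002],[0,0,0]],
  [-0.3,[0,0,0.002],[0,0,0]],
  [-0.3,[0,0,0.002],[0,0,0]],
], grip_force=40)

```text
t: 3.88
eef_pos: [0.5334, -0.2014, 0.0426]
tool_rot: [0.733, 0.68, -0.0, 0.002]
ft_force: [-2.4, 2.3, 5.7]
opening: 0.0393
```

```bash
python3 mv.py;python3 look.py scene a2 .53 -.2 .05 60
```

```text
t 3.875 pos [ 0.5334 -0.2014  0.0426] jaw -4.26 z [ 0.002  -0.0023 -1.    ] F [-2.4  2.3  5.7] open 0.0393 J [-24.  18.  85.  -0.  76. -20.]
```

View pics/a2.png

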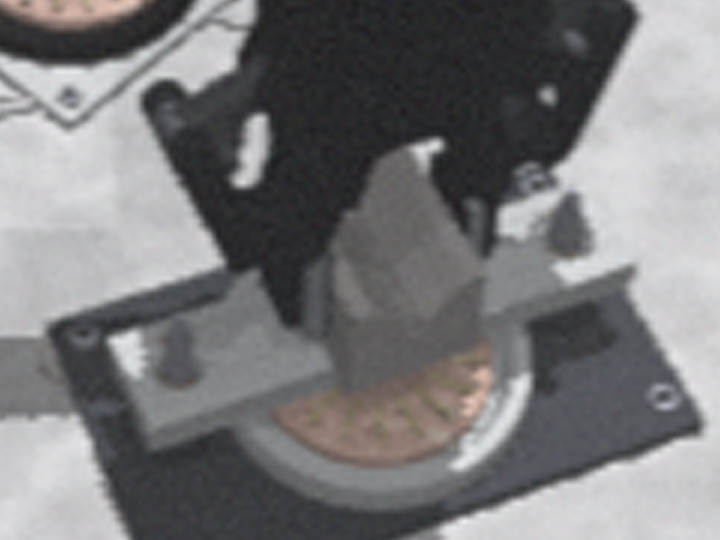

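```bash
python3 - <<'E'
from h import *
T=load("top0.npz")
c=ray(T,266.4,270.8,.004);print("mat",c)
for u,v in[(233,237.4),(293.4,232),(300,303.6),(239,310)]: print(ray(T,u,v,.004).round(4))
a=np.radians(4.7)
for y in(.04,-.035): print(y,(c[:2]+np.array([-np.sin(a),np.cos(a)])*y).round(4))
E
python3 mv.py .533 .25 .15 4.7
```

```text
mat [0.53486074 0.21113103 0.004     ]
[0.6171 0.2935 0.004 ]
[0.6301 0.1457 0.004 ]
[0.4553 0.1295 0.004 ]
[0.4406 0.2762 0.004 ]
0.04 [0.5316 0.251 ]
-0.035 [0.5377 0.1762]
t 3.925 pos [ 0.5334 -0.2014  0.0425] jaw -4.26 z [ 0.002  -0.0023 -1.    ] F [-2.9 -0.2  5.4] open 0.0389 J [-24.  18.  85.  -0.  76. -20.]
shift [ 0.4499 -0.0337 -0.1085] rot [ 0.11  0.13 -8.96]
shift [ 0.4499 -0.0337 -0.1085] rot [ 2.0000e-01 -1.7000e-01  1.7104e+02]
```

Request:
move_arm([
  [-0.3,[0,0,-0.01],[0,0,0]],
  [-0.3,[0,0,-0.03],[0,0,0]],
  [-0.3,[0,0,-0.06],[0,0,0]],
  [-0.3,[0,0,-0.09],[0,0,0]],
  [-0.3,[0,0,-0.11],[0,0,0]],
  [-0.3,[0,0,-0.11],[0,0,0]],
], grip_force=40)

```text
t: 4.68
eef_pos: [0.5339, -0.2014, 0.154]
tool_rot: [0.733, 0.68, 0.001, 0.003]
ft_force: [0.6, -0.1, -4.8]
opening: 0.0396
```

```bash
python3 mv.py .533 .25 .13 4.7; python3 look.py scene a3 .53 -.2 .08 70
```

```text
t 4.675 pos [ 0.5339 -0.2014  0.154 ] jaw -4.26 z [ 0.0049 -0.0035 -1.    ] F [ 0.6 -0.1 -4.8] open 0.0396 J [-24.  12.  79.  -0.  88. -20.]
shift [ 0.4502 -0.0345  0.0224] rot [ 0.28  0.2  -8.96]
shift [ 0.4502 -0.0345  0.0224] rot [  0.3   -0.42 171.04]
```

View pics/a3.png

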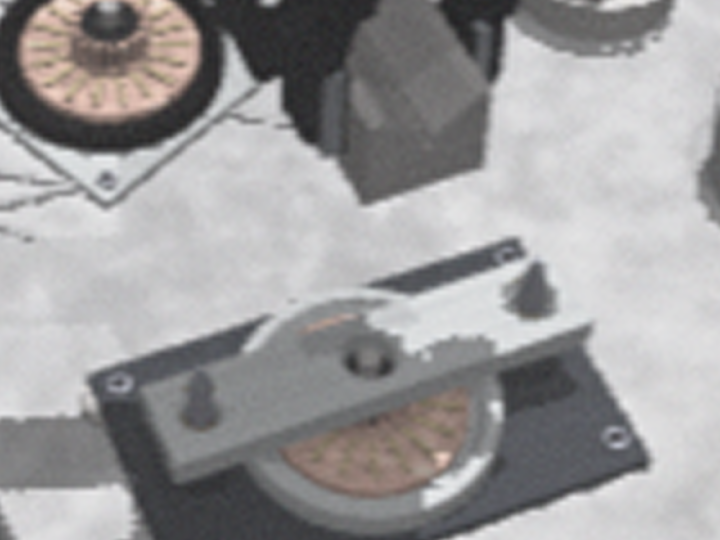

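Request:
move_arm([
  [-0.3,[0.045,-0.003,0],[0,0,-1]],
  [-0.3,[0.095,-0.007,0],[0,0,-2]],
  [-0.3,[0.145,-0.011,0],[0,0,-3]],
  [-0.3,[0.195,-0.015,0],[0,0,-4]],
  [-0.3,[0.245,-0.019,0],[0,0,-5]],
  [-0.3,[0.295,-0.023,0],[0,0,-6]],
  [-0.3,[0.345,-0.027,0],[0,0,-7]],
  [-0.3,[0.395,-0.03,0],[0,0,-8]],
  [-0.3,[0.435,-0.033,0],[0.3,0.2,-9]],
  [-0.3,[0.45,-0.0345,0],[0.3,0.2,-9]],
])

```text
t: 5.98
eef_pos: [0.5311, 0.252, 0.149]
tool_rot: [0.676, 0.737, -0.002, -0.002]
ft_force: [0.5, 0.5, -3.7]
opening: 0.0395
```

Request:
move_arm([
  [-0.3,[0.014,0,0.01],[0,0,0]],
  [-0.3,[0.014,0,0.04],[0,0,0]],
  [-0.3,[0.014,0,0.06],[0,0,0]],
  [-0.3,[0.014,0,0.06],[0,0,0]],
])

```text
t: 6.48
eef_pos: [0.5283, 0.2648, 0.0862]
tool_rot: [0.677, 0.736, -0.004, -0.003]
ft_force: [-0.4, -0.2, -4.0]
opening: 0.0394
```

```bash
python3 mv.py .5316 .251 .010 4.7; python3 look.py scene a4 .53 .25 .05 70
```

```text
t 6.475 pos [0.5283 0.2648 0.0862] jaw 4.82 z [-0.011  -0.002  -0.9999] F [-0.4 -0.2 -4. ] open 0.0394 J [23. 19. 79.  0. 83. 18.]
shift [-0.014   0.003   0.0762] rot [-0.64  0.06  0.12]
shift [-0.014   0.003   0.0762] rot [-9.0000e-02 -1.0000e+00 -1.7988e+02]
```

View pics/a4.png

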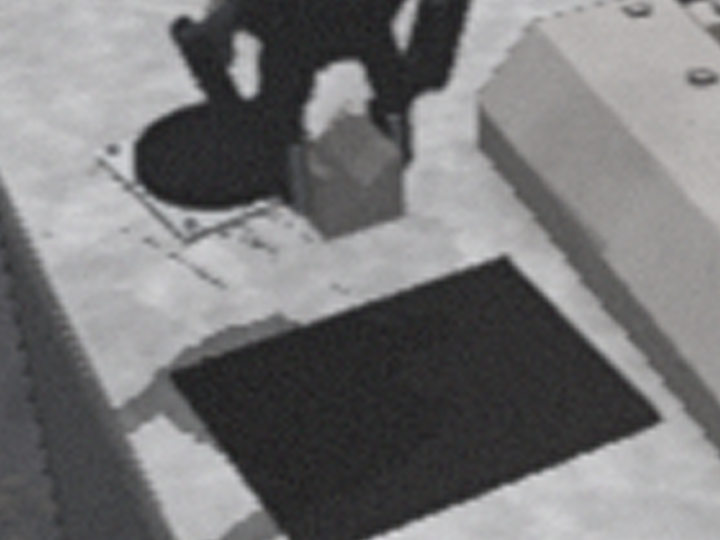

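Request:
move_arm([
  [-0.3,[-0.007,0.003,0.03],[-0.5,0,0]],
  [-0.3,[-0.014,0.003,0.055],[-0.6,0,0]],
  [-0.3,[-0.014,0.003,0.068],[-0.6,0,0]],
  [-0.3,[-0.014,0.003,0.074],[-0.6,0,0]],
  [-0.3,[-0.014,0.003,0.076],[-0.6,0,0]],
  [-0.3,[-0.014,0.003,0.076],[-0.6,0,0]],
  [-0.3,[-0.014,0.003,0.076],[-0.6,0,0]],
])

```text
t: 7.4
eef_pos: [0.5333, 0.2518, 0.013]
tool_rot: [0.677, 0.736, 0.002, 0.001]
ft_force: [0.5, -0.4, -3.2]
opening: 0.0393
```

```bash
python3 mv.py .5316 .251 .0086 4.7
```

```text
t 7.4 pos [0.5333 0.2518 0.013 ] jaw 4.83 z [ 3.7e-03  7.0e-04 -1.0e+00] F [ 0.5 -0.4 -3.2] open 0.0393 J [22. 23. 83. -0. 74. 17.]
shift [-0.0007 -0.0017  0.0043] rot [ 0.22 -0.02  0.13]
shift [-0.0007 -0.0017  0.0043] rot [ 4.0000e-02  3.4000e-01 -1.7987e+02]
```

Request:
move_arm([
  [-0.3,[0,0,0.003],[0.2,0,0]],
  [-0.3,[0,0,0.004],[0.2,0,0]],
  [-0.3,[0,0,0.005],[0.2,0,0]],
  [-0.3,[0,0,0.005],[0.2,0,0]],
])

```text
t: 7.9
eef_pos: [0.5336, 0.252, 0.0092]
tool_rot: [0.677, 0.736, 0.001, 0.0]
ft_force: [-5.0, -1.5, 4.7]
opening: 0.0397
```

Request:
move_arm([
  [-0.1,[0,0,0],[0,0,0]],
  [0.1,[0,0,0],[0,0,0]],
  [0.3,[0,0,0],[0,0,0]],
  [0.3,[0,0,0],[0,0,0]],
  [0.3,[0,0,-0.03],[0,0,0]],
  [0.3,[0,0,-0.07],[0,0,0]],
  [0.3,[0,0,-0.11],[0,0,0]],
  [0.3,[0,0,-0.14],[0,0,0]],
  [0.3,[0,0,-0.14],[0,0,0]],
])

```text
t: 9.02
eef_pos: [0.5348, 0.2524, 0.1523]
tool_rot: [0.677, 0.736, 0.003, 0.001]
ft_force: [-0.1, 0.3, -1.0]
opening: 0.0552
```

```bash
python3 mv.py .5335 -.2015 .15 85.7; python3 look.py scene a5 .53 .25 .05 70; python3 look.py top a6 .53 -.2 .03 50
```

```text
t 9.025 pos [0.5348 0.2524 0.1523] jaw 4.84 z [ 0.0066  0.003  -1.    ] F [-0.1  0.3 -1. ] open 0.0552 J [22. 15. 75.  0. 89. 17.]
shift [-0.4522 -0.0396  0.0009] rot [  0.42   0.16 -80.86]
shift [-0.4522 -0.0396  0.0009] rot [ 0.17 -0.44 99.14]
```

View pics/a5.png

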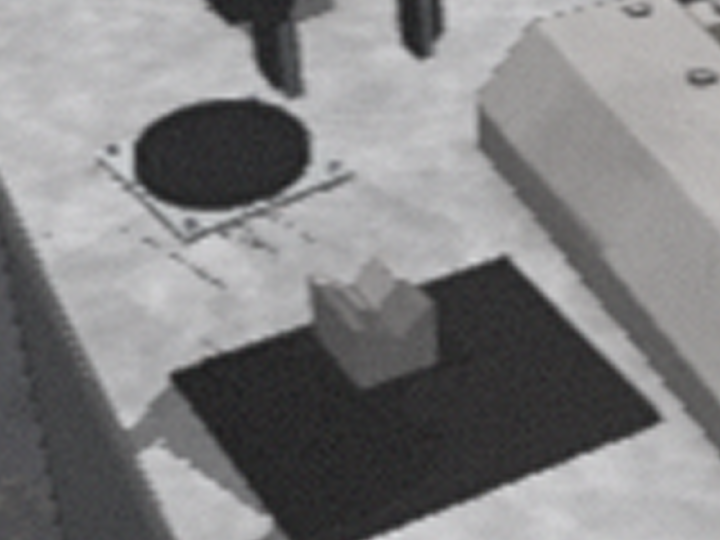

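View pics/a6.png

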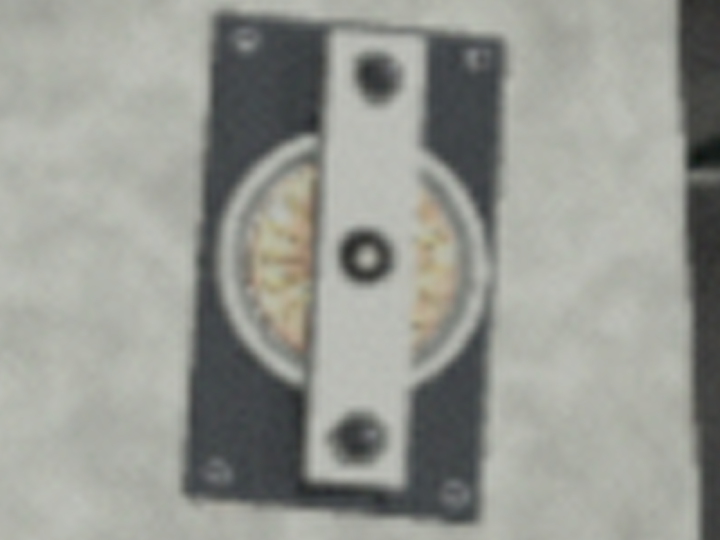

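Run:
```python
from h import *
s=load("a6.npz");c=proj(s,[.53,-.2,.03])[0]
def w(px,py,z): return ray(s,c[0]+(px-360)/7.2,c[1]+(py-270)/7.2,z)[:2].round(4)
q=[w(327,28,.038),w(428,35,.038),w(305,478,.038),w(405,488,.038)];print(q,np.mean(q,0))
print("hole",w(366,257,.038),"nest",w(355,262,.015))
m=(q[0]+q[1]-q[2]-q[3]);print(np.degrees(np.arctan2(m[1],m[0])),np.linalg.norm(m)/2)
print("pinholes",w(379,77,.038),w(358,438,.038))
```

```text
[array([ 0.6103, -0.1899]), array([ 0.6079, -0.2237]), array([ 0.4609, -0.1778]), array([ 0.4575, -0.2107])] [ 0.53415  -0.200525]
hole [ 0.5336 -0.2004] nest [ 0.534  -0.2017]
-4.785783763579333 0.1504244411656563
pinholes [ 0.5937 -0.2068] [ 0.4739 -0.1957]
```

Request:
move_arm([
  [0.1,[-0.045,-0.004,0],[0,0,-8]],
  [0.1,[-0.09,-0.008,0],[0,0,-16]],
  [0.1,[-0.14,-0.012,0],[0,0,-25]],
  [0.1,[-0.19,-0.016,0],[0,0,-33]],
  [0.1,[-0.24,-0.02,0],[0,0,-42]],
  [0.1,[-0.29,-0.024,0],[0,0,-51]],
  [0.1,[-0.34,-0.029,0],[0,0,-60]],
  [0.1,[-0.39,-0.034,0],[0,0,-68]],
  [0.1,[-0.43,-0.038,0],[0.3,0.2,-76]],
  [0.1,[-0.452,-0.04,0.001],[0.3,0.2,-80.4]],
])

```text
t: 10.38
eef_pos: [0.5304, -0.2037, 0.1448]
tool_rot: [0.041, 0.999, 0.0, -0.004]
ft_force: [-0.0, 0.2, 0.4]
opening: 0.0466
```

```bash
python3 mv.py .5335 -.201 .08 85.2
```

```text
t 10.375 pos [ 0.5304 -0.2037  0.1448] jaw 85.31 z [-8.6e-03  5.0e-04 -1.0e+00] F [-0.   0.2  0.4] open 0.0466 J [ -25.   13.   80.   -0.   88. -110.]
shift [-0.0035  0.0029  0.0648] rot [-0.01 -0.49  0.11]
shift [-0.0035  0.0029  0.0648] rot [ 7.7000e-01 -1.0000e-02 -1.7989e+02]
```

Request:
move_arm([
  [0.1,[-0.002,0.002,0.03],[0,-0.3,0.1]],
  [0.1,[-0.0035,0.003,0.055],[0,-0.5,0.1]],
  [0.1,[-0.0035,0.003,0.065],[0,-0.5,0.1]],
  [0.1,[-0.0035,0.003,0.065],[0,-0.5,0.1]],
  [0.1,[-0.0035,0.003,0.065],[0,-0.5,0.1]],
])

```text
t: 11.0
eef_pos: [0.5341, -0.2011, 0.0808]
tool_rot: [0.042, 0.999, -0.0, 0.001]
ft_force: [-0.8, -0.8, -0.3]
opening: 0.0472
```

```bash
python3 mv.py .5335 -.201 .021 85.2
```

```text
t 11.0 pos [ 0.5341 -0.2011  0.0808] jaw 85.22 z [ 1.6e-03 -9.0e-04 -1.0e+00] F [-0.8 -0.8 -0.3] open 0.0472 J [ -24.   16.   83.   -0.   81. -110.]
shift [0.0007 0.0001 0.0598] rot [-0.04  0.09  0.02]
shift [0.0007 0.0001 0.0598] rot [-1.5000e-01 -7.0000e-02 -1.7998e+02]
```

Request:
move_arm([
  [0.1,[0.0005,0,0.025],[0,0,0]],
  [0.1,[0.0005,0,0.045],[0,0,0]],
  [0.1,[0.0005,0,0.055],[0,0,0]],
  [0.1,[0.0005,0,0.06],[0,0,0]],
  [0.1,[0.0005,0,0.06],[0,0,0]],
  [0.1,[0.0005,0,0.06],[0,0,0]],
])

```text
t: 11.75
eef_pos: [0.5341, -0.2014, 0.0217]
tool_rot: [0.042, 0.999, -0.001, 0.001]
ft_force: [0.3, 0.1, 0.6]
opening: 0.0468
```

```bash
python3 mv.py .5335 -.201 .021 85.2;python3 look.py scene a7 .53 -.2 .05 50
```

```text
t 11.75 pos [ 0.5341 -0.2014  0.0217] jaw 85.22 z [ 0.0029 -0.0015 -1.    ] F [0.3 0.1 0.6] open 0.0468 J [ -24.   20.   86.   -0.   74. -110.]
shift [0.0007 0.0003 0.0007] rot [-0.07  0.17  0.02]
shift [0.0007 0.0003 0.0007] rot [-2.7000e-01 -1.1000e-01 -1.7998e+02]
```

View pics/a7.png

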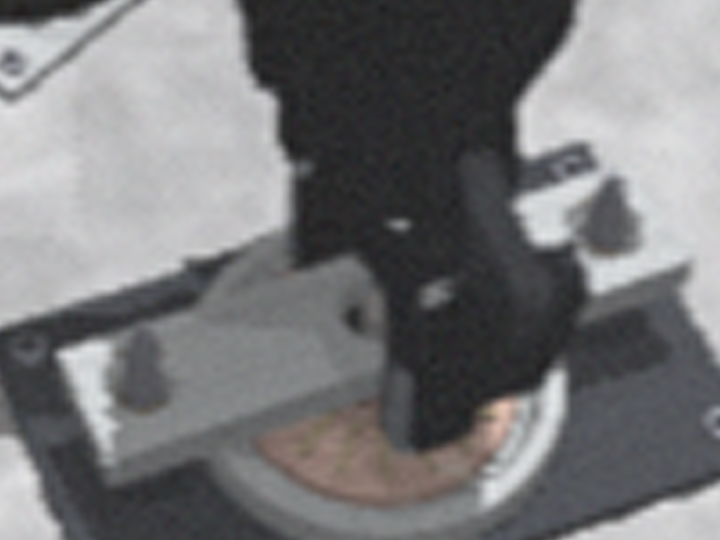

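Request:
move_arm([
  [-0.1,[0.0,0,0],[0,0,0]],
  [-0.4,[0,0,0],[0,0,0]],
  [-0.5,[0,0,0],[0,0,0]],
  [-0.5,[0,0,0],[0,0,0]],
  [-0.5,[0,0,0],[0,0,0]],
  [-0.5,[0,0,0],[0,0,0]],
], grip_force=50)

```text
t: 12.55
eef_pos: [0.5345, -0.2015, 0.0223]
tool_rot: [0.042, 0.999, -0.001, 0.002]
ft_force: [-0.8, -0.7, 5.0]
opening: 0.0306
```

```bash
python3 mv.py; python3 look.py scene a8 .53 -.2 .05 50
```

```text
t 12.55 pos [ 0.5345 -0.2015  0.0223] jaw 85.22 z [ 0.004 -0.002 -1.   ] F [-0.8 -0.7  5. ] open 0.0306 J [ -24.   20.   86.   -0.   74. -110.]
```

View pics/a8.png

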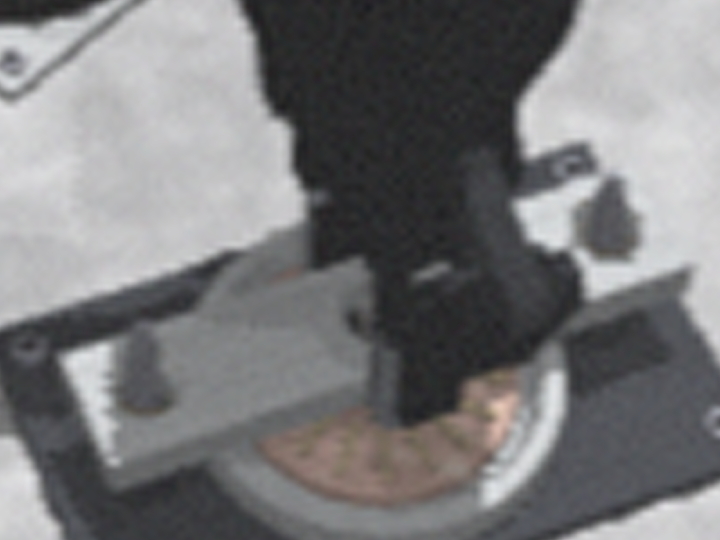

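Request:
move_arm([
  [-0.5,[0,0,-0.005],[0,0,0]],
  [-0.5,[0,0,-0.012],[0,0,0]],
  [-0.5,[0,0,-0.022],[0,0,0]],
  [-0.5,[0,0,-0.034],[0,0,0]],
  [-0.5,[0,0,-0.045],[0,0,0]],
  [-0.5,[0,0,-0.045],[0,0,0]],
])

```text
t: 13.35
eef_pos: [0.5351, -0.2018, 0.0689]
tool_rot: [0.042, 0.999, -0.001, 0.003]
ft_force: [0.2, 0.3, -1.2]
opening: 0.031
```

```bash
python3 mv.py; python3 look.py scene a9 .53 -.2 .06 55
```

```text
t 13.35 pos [ 0.5351 -0.2018  0.0689] jaw 85.22 z [ 0.0064 -0.0031 -1.    ] F [ 0.2  0.3 -1.2] open 0.031 J [ -24.   17.   84.   -0.   79. -110.]
```

View pics/a9.png

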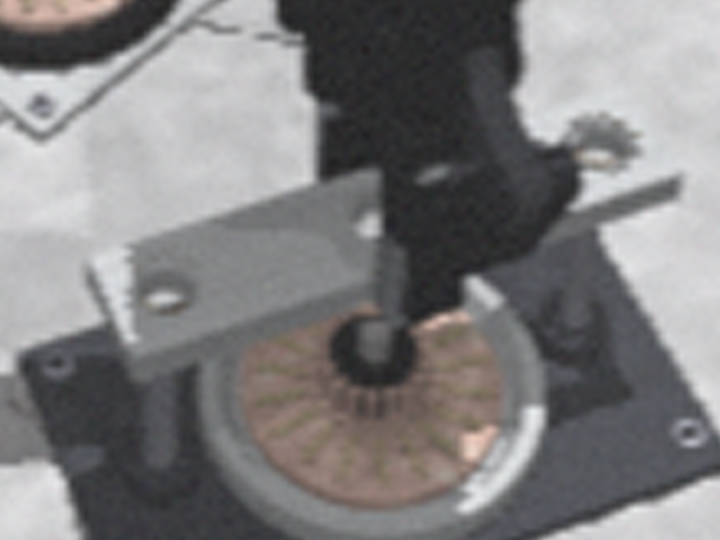

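```bash
python3 mv.py .5345 -.2015 .0223 85.22
```

```text
t 13.4 pos [ 0.5346 -0.2015  0.0679] jaw 85.22 z [ 0.005  -0.0024 -1.    ] F [-0.7  0.2 -2.5] open 0.0307 J [ -24.   17.   84.   -0.   79. -110.]
shift [0.0004 0.0001 0.0456] rot [-0.12  0.3   0.  ]
shift [0.0004 0.0001 0.0456] rot [  -0.46   -0.18 -180.  ]
```

Request:
move_arm([
  [-0.5,[0,0,0.012],[0,0.1,0]],
  [-0.5,[0,0,0.024],[0,0.1,0]],
  [-0.5,[0,0,0.034],[0,0.1,0]],
  [-0.5,[0,0,0.041],[0,0.1,0]],
  [-0.5,[0,0,0.045],[0,0.1,0]],
  [-0.5,[0,0,0.046],[0,0.1,0]],
  [-0.5,[0,0,0.046],[0,0.1,0]],
])

```text
t: 14.28
eef_pos: [0.5351, -0.2018, 0.0224]
tool_rot: [0.042, 0.999, -0.001, 0.002]
ft_force: [-1.0, 0.5, 0.5]
opening: 0.0312
```

```bash
python3 mv.py .5345 -.2015 .0223 85.22
```

```text
t 14.275 pos [ 0.5351 -0.2018  0.0224] jaw 85.22 z [ 0.0039 -0.0026 -1.    ] F [-1.   0.5  0.5] open 0.0312 J [ -24.   20.   86.   -0.   74. -110.]
shift [0.0006 0.0002 0.0001] rot [-0.13  0.24  0.  ]
shift [0.0006 0.0002 0.0001] rot [  -0.37   -0.2  -180.  ]
```

Request:
move_arm([
  [-0.1,[0,0,0],[0,0.1,0]],
  [-0.1,[0,0,0],[0,0.2,0]],
  [-0.1,[0,0,-0.004],[-0.1,0.25,0]],
  [-0.1,[0.0005,0,-0.007],[-0.1,0.25,0]],
  [-0.1,[0.0005,0,-0.007],[-0.1,0.25,0]],
  [-0.1,[0.0005,0,-0.007],[-0.1,0.25,0]],
])

```text
t: 15.02
eef_pos: [0.5345, -0.2017, 0.0294]
tool_rot: [0.042, 0.999, -0.0, -0.0]
ft_force: [-0.6, -1.1, -0.0]
opening: 0.0384
```

```bash
python3 mv.py .5345 -.2015 .0292 85.22
```

```text
t 15.025 pos [ 0.5345 -0.2017  0.0294] jaw 85.22 z [-3.e-04 -6.e-04 -1.e+00] F [-0.6 -1.1 -0. ] open 0.0384 J [ -24.   19.   85.   -0.   75. -110.]
shift [0.     0.0002 0.0002] rot [-0.03 -0.01  0.  ]
shift [0.     0.0002 0.0002] rot [ 2.0e-02 -5.0e-02 -1.8e+02]
```

Request:
move_arm([
  [-0.4,[0.0,0,0],[0,0,0]],
  [-0.5,[0,0,0],[0,0,0]],
  [-0.5,[0,0,0],[0,0,0]],
  [-0.5,[0,0,0],[0,0,0]],
  [-0.5,[0,0,0],[0,0,0]],
], grip_force=50)

```text
t: 15.65
eef_pos: [0.5347, -0.2018, 0.0296]
tool_rot: [0.042, 0.999, -0.0, 0.0]
ft_force: [0.1, -0.3, 2.7]
opening: 0.0303
```

```bash
python3 mv.py
```

```text
t 15.65 pos [ 0.5347 -0.2018  0.0296] jaw 85.22 z [ 1.e-04 -7.e-04 -1.e+00] F [ 0.1 -0.3  2.7] open 0.0303 J [ -24.   19.   85.   -0.   75. -110.]
```

Request:
move_arm([
  [-0.5,[0,0,-0.005],[0,0,0]],
  [-0.5,[0,0,-0.015],[0,0,0]],
  [-0.5,[0,0,-0.03],[0,0,0]],
  [-0.5,[0,0,-0.045],[0,0,0]],
  [-0.5,[0,0,-0.07],[0,0,0]],
  [-0.5,[0,0,-0.1],[0,0,0]],
  [-0.5,[0,0,-0.1],[0,0,0]],
])

```text
t: 16.52
eef_pos: [0.5362, -0.2024, 0.1333]
tool_rot: [0.042, 0.999, -0.002, 0.003]
ft_force: [0.4, -0.0, -1.8]
opening: 0.0304
```

```bash
python3 mv.py .5377 .1742 .08 94.7; python3 look.py scene a10 .53 -.2 .11 70
```

```text
t 16.525 pos [ 0.5362 -0.2024  0.1333] jaw 85.22 z [ 0.0062 -0.0034 -1.    ] F [ 0.4 -0.  -1.8] open 0.0304 J [ -24.   13.   80.   -0.   86. -110.]
shift [0.0302 0.3755 0.052 ] rot [-0.2   0.35 -9.48]
shift [0.0302 0.3755 0.052 ] rot [  0.53   0.29 170.52]
```

View pics/a10.png

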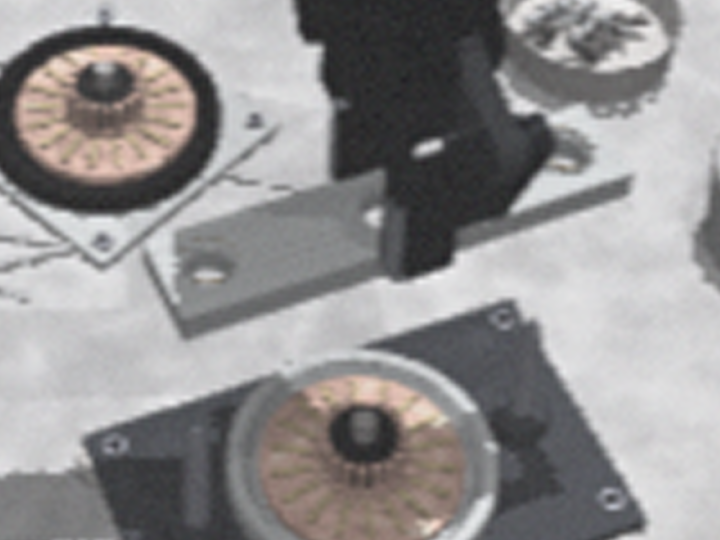

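Request:
move_arm([
  [-0.5,[0.003,0.04,0],[0,0,-1]],
  [-0.5,[0.007,0.085,0],[0,0,-2]],
  [-0.5,[0.01,0.13,0],[0,0,-3]],
  [-0.5,[0.014,0.175,0],[0,0,-4]],
  [-0.5,[0.018,0.22,0],[0,0.2,-5]],
  [-0.5,[0.021,0.265,0],[0,0.3,-6]],
  [-0.5,[0.025,0.31,0],[-0.1,0.3,-7.5]],
  [-0.5,[0.028,0.35,0],[-0.2,0.3,-9]],
  [-0.5,[0.03,0.3755,0],[-0.2,0.3,-9.5]],
  [-0.5,[0.03,0.3755,0],[-0.2,0.3,-9.5]],
])

```text
t: 17.82
eef_pos: [0.5356, 0.176, 0.1285]
tool_rot: [-0.042, 0.999, 0.001, -0.003]
ft_force: [0.8, -0.3, -1.1]
opening: 0.0303
```

```bash
python3 mv.py .5377 .1742 .0075 94.7
```

```text
t 17.825 pos [0.5356 0.176  0.1285] jaw 94.87 z [-0.0052  0.001  -1.    ] F [ 0.8 -0.3 -1.1] open 0.0303 J [ 14.  13.  82.   0.  86. -81.]
shift [-0.0025 -0.0022  0.121 ] rot [ 0.08 -0.29  0.17]
shift [-0.0025 -0.0022  0.121 ] rot [ 4.6000e-01  1.3000e-01 -1.7983e+02]
```

Request:
move_arm([
  [-0.5,[-0.002,-0.002,0.03],[0,-0.3,0.1]],
  [-0.5,[-0.002,-0.002,0.06],[0,-0.3,0.1]],
  [-0.5,[-0.002,-0.002,0.09],[0,-0.3,0.1]],
  [-0.5,[-0.002,-0.002,0.105],[0,-0.3,0.1]],
  [-0.5,[-0.002,-0.002,0.112],[0,-0.3,0.1]],
  [-0.5,[-0.002,-0.002,0.112],[0,-0.3,0.1]],
  [-0.5,[-0.002,-0.002,0.112],[0,-0.3,0.1]],
])

```text
t: 18.7
eef_pos: [0.538, 0.1744, 0.0177]
tool_rot: [-0.042, 0.999, 0.001, 0.001]
ft_force: [0.2, -0.8, -1.2]
opening: 0.0304
```

```bash
python3 mv.py .5377 .1742 .0062 94.7; python3 look.py scene a11 .53 .19 .03 70
```

```text
t 18.7 pos [0.538  0.1744 0.0177] jaw 94.77 z [ 0.0021  0.002  -1.    ] F [ 0.2 -0.8 -1.2] open 0.0304 J [ 14.  19.  87.   0.  74. -81.]
shift [ 0.0003 -0.0002  0.0115] rot [0.1  0.13 0.07]
shift [ 0.0003 -0.0002  0.0115] rot [-2.0000e-01  1.6000e-01 -1.7993e+02]
```

View pics/a11.png

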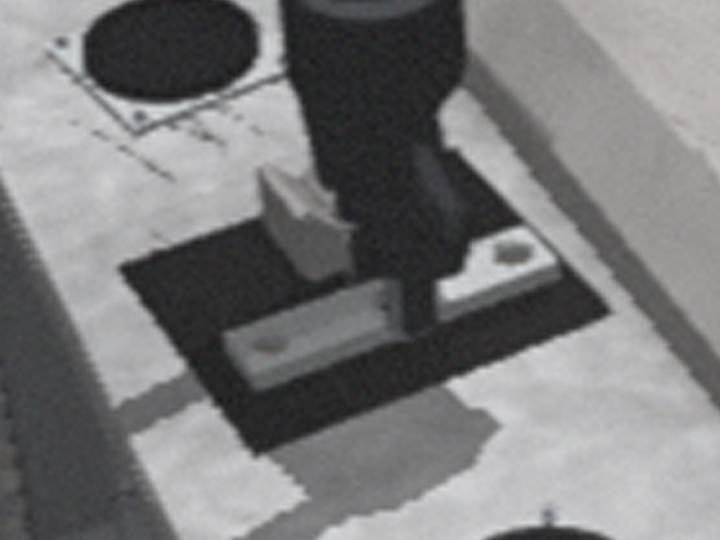

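Request:
move_arm([
  [-0.5,[0,0,0.005],[0.1,0.1,0]],
  [-0.5,[0,0,0.009],[0.1,0.1,0]],
  [-0.5,[0,0,0.011],[0.1,0.1,0]],
  [-0.5,[0,0,0.0115],[0.1,0.1,0]],
  [-0.5,[0,0,0.0115],[0.1,0.1,0]],
])

```text
t: 19.38
eef_pos: [0.5379, 0.1745, 0.0061]
tool_rot: [-0.042, 0.999, 0.0, 0.0]
ft_force: [0.3, 0.1, -2.2]
opening: 0.0305
```

```bash
python3 mv.py .5377 .1742 .0062 94.7
```

```text
t 19.375 pos [0.5379 0.1745 0.0061] jaw 94.77 z [ 4.e-04  1.e-04 -1.e+00] F [ 0.3  0.1 -2.2] open 0.0305 J [ 14.  20.  87.  -0.  72. -81.]
shift [ 0.0003 -0.0003 -0.0001] rot [0.   0.03 0.07]
shift [ 0.0003 -0.0003 -0.0001] rot [-4.0000e-02  0.0000e+00 -1.7993e+02]
```

Request:
move_arm([
  [-0.5,[0,0,0.0008],[0,0,0]],
  [-0.5,[0,0,0.001],[0,0,0]],
  [-0.5,[0,0,0.001],[0,0,0]],
])

```text
t: 19.75
eef_pos: [0.5381, 0.1745, 0.0061]
tool_rot: [-0.042, 0.999, 0.0, 0.0]
ft_force: [-3.0, -0.6, 6.3]
opening: 0.0302
```

```bash
python3 mv.py
```

```text
t 19.75 pos [0.5381 0.1745 0.0061] jaw 94.77 z [ 7.e-04  1.e-04 -1.e+00] F [-3.  -0.6  6.3] open 0.0302 J [ 14.  20.  87.  -0.  72. -81.]
```

Request:
move_arm([
  [-0.3,[0,0,0],[0,0,0]],
  [-0.1,[0,0,0],[0,0,0]],
  [-0.1,[0,0,0],[0,0,0]],
  [-0.1,[0,0,-0.02],[0,0,0]],
  [-0.1,[0,0,-0.05],[0,0,0]],
  [-0.1,[0,0,-0.09],[0,0,0]],
  [-0.1,[0,0,-0.13],[0,0,0]],
  [-0.1,[0,0,-0.13],[0,0,0]],
])

```text
t: 20.75
eef_pos: [0.5399, 0.175, 0.1403]
tool_rot: [-0.042, 0.999, 0.001, 0.004]
ft_force: [1.0, -0.2, 0.1]
opening: 0.0383
```

```bash
python3 mv.py .5345 -.2015 .13 85.2; python3 look.py scene a12 .53 .19 .03 70;  python3 look.py top a13 .53 -.2 .03 50; python3 look.py scene a14 .53 -.2 .03 50
```

```text
t 20.75 pos [0.5399 0.175  0.1403] jaw 94.78 z [ 0.0081  0.0019 -1.    ] F [ 1.  -0.2  0.1] open 0.0383 J [ 14.  12.  81.  -0.  87. -81.]
shift [ 0.0368 -0.3748  0.0095] rot [0.11 0.46 9.58]
shift [ 0.0368 -0.3748  0.0095] rot [-6.9000e-01  1.7000e-01 -1.7042e+02]
```

View pics/a12.png

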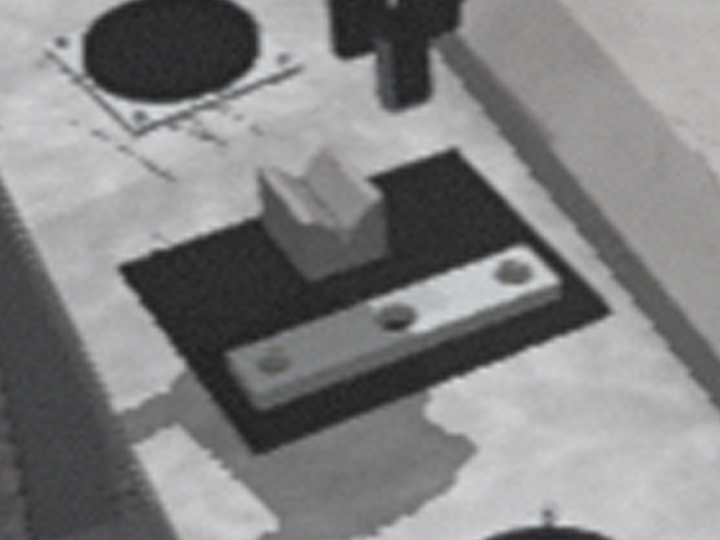

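View pics/a13.png

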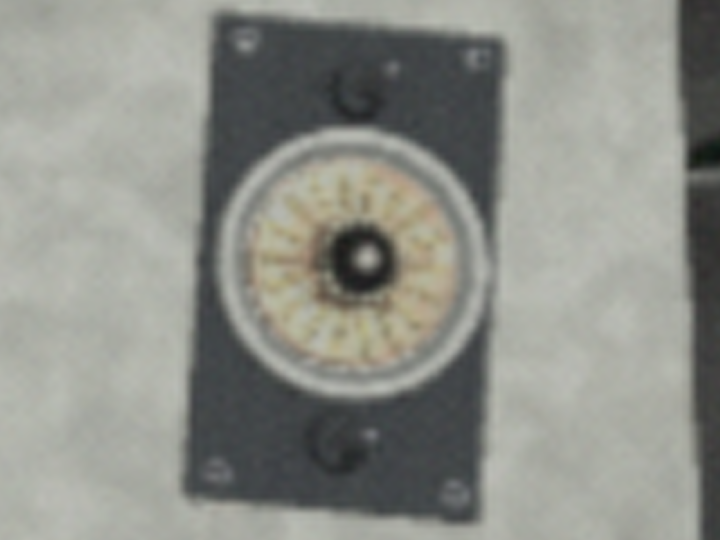

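View pics/a14.png

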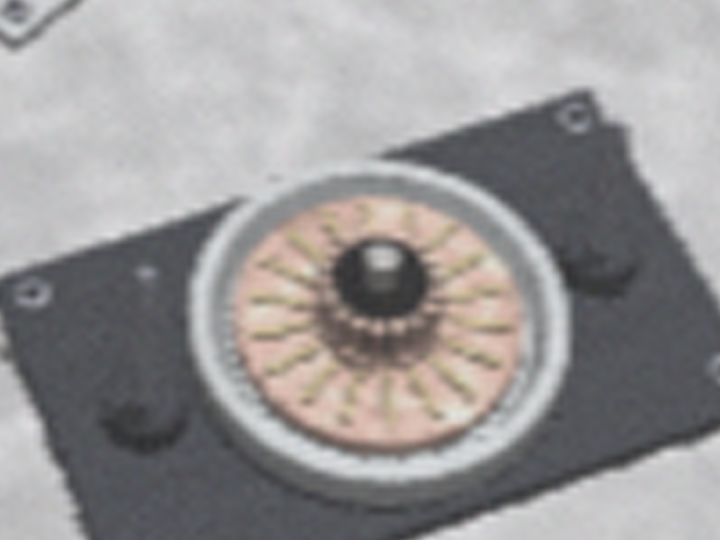

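```bash
python3 - <<'E'
from h import *
s=load("a13.npz");c=proj(s,[.53,-.2,.03])[0]
def w(px,py,z): return ray(s,c[0]+(px-360)/7.2,c[1]+(py-270)/7.2,z)[:2].round(4)
print("pins",w(393,69,.06),w(373,437,.06),"shaft",w(366,258,.037),"hubtop",w(362,258,.028),"nest",w(353.5,263,.015),"disc",w(351,263,.016))
T=load("top0.npz")
for nm,c0,half in(("full",(.523,-.018),.07),("empty",(.517,.434),.07)):
    im=cv2.cvtColor(np.ascontiguousarray(rect(T,*c0,half,.015,560)),cv2.COLOR_BGR2GRAY)
    im=cv2.GaussianBlur(im,(0,0),3)
    # radial edge of outer dark ring
    cc=np.array([280.,280.])
    for it in range(6):
        pts=[]
        for a in np.linspace(0,2*np.pi,90,endpoint=False):
            r=np.arange(165,205,.5); xs=cc[0]+r*np.cos(a); ys=cc[1]+r*np.sin(a)
            v=cv2.remap(im,xs.astype(np.float32)[None],ys.astype(np.float32)[None],cv2.INTER_LINEAR)[0].astype(float)
            g=np.gradient(v); i=g.argmax(); pts.append((xs[i],ys[i]))
        P=np.array(pts); A=np.c_[2*P,np.ones(len(P))]; sol=np.linalg.lstsq(A,(P**2).sum(1),rcond=None)[0]; cc=sol[:2]
        r=np.sqrt(sol[2]+cc@cc)
    print(nm,"center",c0[0]+(279.5-cc[1])*.14/559,c0[1]+(279.5-cc[0])*.14/559,"r",r*.14/559)
s0=proj(T,[.523,-.018,.037])[0];print(s0)
E
python3 - <<'E'
import sys; sys.path.insert(0,'.')
from h import *
T=load("top0.npz"); cv2.imwrite("pics/s37.png",rect(T,.523,-.018,.03,.037,480))
E
```

```text
pins [ 0.5935 -0.2065] [ 0.4732 -0.1958] shaft [ 0.5334 -0.2006] hubtop [ 0.5342 -0.2012] nest [ 0.5337 -0.2012] disc [ 0.5336 -0.2001]
full center 0.5229872893054978 -0.016528830251044815 r 0.04546865261236913
empty center 0.5178117307345141 0.4351625232856706 r 0.04568892925235556
[361.82429049 274.23910709]
```

View pics/s37.png

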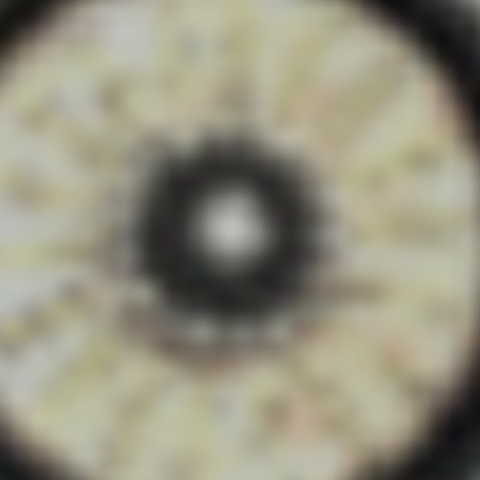

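Request:
move_arm([
  [-0.1,[0.004,-0.04,0],[0,0,1]],
  [-0.1,[0.008,-0.085,0],[0,0,2]],
  [-0.1,[0.013,-0.13,0],[0,0,3]],
  [-0.1,[0.017,-0.175,0],[0,0,4]],
  [-0.1,[0.022,-0.22,0],[0,0.2,5]],
  [-0.1,[0.026,-0.265,0],[0,0.3,6]],
  [-0.1,[0.03,-0.31,0.003],[0.1,0.4,7.5]],
  [-0.1,[0.034,-0.35,0.006],[0.1,0.45,9]],
  [-0.1,[0.037,-0.3745,0.009],[0.1,0.45,9.5]],
  [-0.1,[0.037,-0.3745,0.009],[0.1,0.45,9.5]],
])

```text
t: 22.15
eef_pos: [0.5306, -0.2029, 0.1238]
tool_rot: [0.042, 0.999, -0.001, -0.006]
ft_force: [-0.5, -0.4, 0.3]
opening: 0.0384
```

```bash
python3 mv.py .5338 -.2012 .05 85.2; python3 look.py top a15 .535 .21 .02 50
```

```text
t 22.15 pos [ 0.5306 -0.2029  0.1238] jaw 85.13 z [-1.230e-02 -7.000e-04 -9.999e-01] F [-0.5 -0.4  0.3] open 0.0384 J [ -24.   14.   81.   -0.   86. -110.]
shift [-0.0039  0.0021  0.0738] rot [-0.1  -0.7  -0.07]
shift [-0.0039  0.0021  0.0738] rot [-1.1000e+00  1.5000e-01  1.7993e+02]
```

View pics/a15.png

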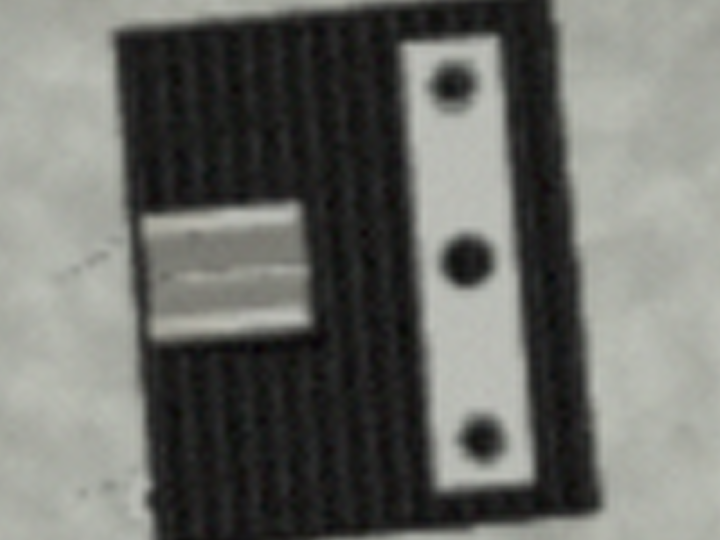

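Run:
```python
from h import *
s=load("a15.npz");c=proj(s,[.535,.21,.02])[0]
def w(px,py,z): return ray(s,c[0]+(px-360)/7.2,c[1]+(py-270)/7.2,z)[:2]
q=np.array([w(401,42,.014),w(500,34,.014),w(435,492,.014),w(535,483,.014)]);print(q.mean(0),"holes",w(454,84,.014),w(482,439,.014),w(467,260,.014))
m=q[0]+q[1]-q[2]-q[3];print(np.degrees(np.arctan2(m[1],m[0])))
q=np.array([w(144,215,.038),w(301,203,.038),w(150,342,.038),w(312,328,.038)]);print("block",q.mean(0),q.round(4))
print("mat",np.mean([w(115,33,.004),w(550,0,.004),w(600,508,.004)],0))
```

```text
[0.53843539 0.17440135] holes [0.59836841 0.17927124] [0.47890965 0.16934563] [0.53878662 0.17461614]
4.630213892860416
block [0.53290981 0.25250095] [[0.5518 0.28  ]
 [0.5556 0.2283]
 [0.5099 0.2774]
 [0.5143 0.2243]]
mat [0.56740559 0.19080195]
```

Request:
move_arm([
  [-0.1,[-0.004,0.002,0.02],[-0.1,-0.7,0]],
  [-0.1,[-0.004,0.002,0.045],[-0.1,-0.7,0]],
  [-0.1,[-0.004,0.002,0.068],[-0.1,-0.7,0]],
  [-0.1,[-0.004,0.002,0.074],[-0.1,-0.7,0]],
  [-0.1,[-0.004,0.002,0.074],[-0.1,-0.7,0]],
  [-0.1,[-0.004,0.002,0.074],[-0.1,-0.7,0]],
])

```text
t: 22.95
eef_pos: [0.535, -0.2002, 0.0515]
tool_rot: [0.042, 0.999, -0.0, 0.001]
ft_force: [0.8, -0.9, 0.4]
opening: 0.0384
```

```bash
python3 mv.py .5336 -.2008 .019 85.2; python3 look.py scene a16 .533 -.2 .03 50
```

```text
t 22.95 pos [ 0.535  -0.2002  0.0515] jaw 85.23 z [ 2.5e-03 -6.0e-04 -1.0e+00] F [ 0.8 -0.9  0.4] open 0.0384 J [ -24.   18.   85.    0.   77. -109.]
shift [ 0.0014 -0.0007  0.0325] rot [-0.02  0.15  0.03]
shift [ 0.0014 -0.0007  0.0325] rot [-2.3000e-01 -3.0000e-02 -1.7997e+02]
```

View pics/a16.png

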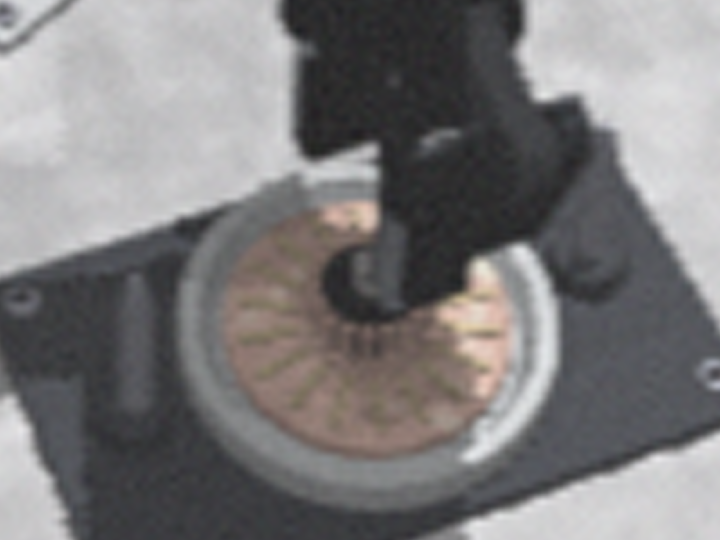

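Request:
move_arm([
  [-0.1,[0.0014,-0.0007,0.01],[0,0.15,0]],
  [-0.1,[0.0014,-0.0007,0.02],[0,0.15,0]],
  [-0.1,[0.0014,-0.0007,0.028],[0,0.15,0]],
  [-0.1,[0.0014,-0.0007,0.032],[0,0.15,0]],
  [-0.1,[0.0014,-0.0007,0.032],[0,0.15,0]],
  [-0.1,[0.0014,-0.0007,0.032],[0,0.15,0]],
])

```text
t: 23.75
eef_pos: [0.5338, -0.201, 0.0198]
tool_rot: [0.042, 0.999, -0.0, 0.0]
ft_force: [0.7, -0.0, 0.2]
opening: 0.0385
```

```bash
python3 mv.py .5336 -.2008 .019 85.2
```

```text
t 23.75 pos [ 0.5338 -0.201   0.0198] jaw 85.22 z [ 5.e-04 -7.e-04 -1.e+00] F [ 0.7 -0.   0.2] open 0.0385 J [ -24.   20.   86.   -0.   74. -110.]
shift [0.0002 0.0002 0.0008] rot [-0.03  0.03  0.02]
shift [0.0002 0.0002 0.0008] rot [-5.0000e-02 -5.0000e-02 -1.7998e+02]
```

Request:
move_arm([
  [-0.1,[0,0,0.001],[0,0,0]],
  [-0.4,[0,0,0.001],[0,0,0]],
  [-0.6,[0,0,0.001],[0,0,0]],
  [-0.6,[0,0,0.001],[0,0,0]],
  [-0.6,[0,0,0.001],[0,0,0]],
  [-0.6,[0,0,0.001],[0,0,0]],
], grip_force=50)

```text
t: 24.5
eef_pos: [0.534, -0.2011, 0.0193]
tool_rot: [0.042, 0.999, -0.0, 0.001]
ft_force: [-1.4, 0.2, 5.6]
opening: 0.0227
```

```bash
python3 mv.py .5338 -.201 .12 85.2
```

```text
t 24.5 pos [ 0.534  -0.2011  0.0193] jaw 85.23 z [ 1.1e-03 -9.0e-04 -1.0e+00] F [-1.4  0.2  5.6] open 0.0227 J [ -24.   20.   86.   -0.   74. -110.]
shift [ 1.000e-04 -0.000e+00 -1.007e-01] rot [-0.05  0.07  0.03]
shift [ 1.000e-04 -0.000e+00 -1.007e-01] rot [-1.0000e-01 -7.0000e-02 -1.7997e+02]
```

Request:
move_arm([
  [-0.6,[0,0,-0.005],[0,0,0]],
  [-0.6,[0,0,-0.015],[0,0,0]],
  [-0.6,[0,0,-0.035],[0,0,0]],
  [-0.6,[0,0,-0.06],[0,0,0]],
  [-0.6,[0,0,-0.09],[0,0.1,0]],
  [-0.6,[0,0,-0.115],[0,0.1,0]],
  [-0.6,[0,0,-0.115],[0,0.1,0]],
])

```text
t: 25.38
eef_pos: [0.535, -0.2014, 0.1368]
tool_rot: [0.042, 0.999, -0.001, 0.002]
ft_force: [0.5, 0.5, -1.1]
opening: 0.0224
```

```bash
python3 mv.py .5178 .4352 .13 120; python3 look.py scene a17 .533 -.2 .12 60
```

```text
t 25.375 pos [ 0.535  -0.2014  0.1368] jaw 85.23 z [ 0.0037 -0.0027 -1.    ] F [ 0.5  0.5 -1.1] open 0.0224 J [ -24.   13.   80.   -0.   87. -110.]
shift [0.0701 0.633  0.005 ] rot [ -0.2    0.18 -34.77]
shift [0.0701 0.633  0.005 ] rot [  0.23   0.26 145.23]
```

View pics/a17.png

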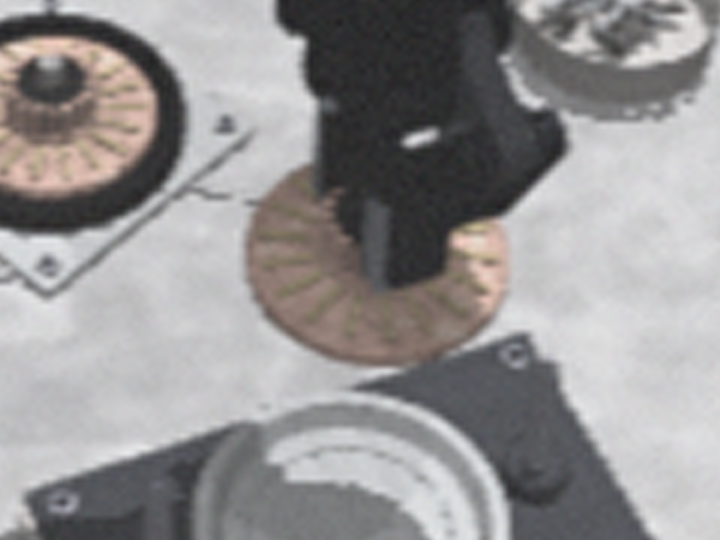

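Request:
move_arm([
  [-0.6,[0.004,0.04,0],[0,0,-1]],
  [-0.6,[0.009,0.085,0],[0,0,-2]],
  [-0.6,[0.014,0.13,0],[0,0.1,-3]],
  [-0.6,[0.019,0.175,0],[0,0.2,-4]],
  [-0.6,[0.024,0.22,0],[-0.1,0.2,-5]],
  [-0.6,[0.029,0.265,0],[-0.2,0.2,-6]],
  [-0.6,[0.034,0.31,0],[-0.2,0.2,-7]],
  [-0.6,[0.039,0.355,0],[-0.2,0.2,-8]],
  [-0.6,[0.044,0.4,0],[-0.2,0.2,-9]],
  [-0.6,[0.049,0.445,0],[-0.2,0.2,-10]],
])

```text
t: 26.68
eef_pos: [0.5214, 0.2476, 0.132]
tool_rot: [-0.046, 0.999, 0.001, -0.003]
ft_force: [0.8, -0.5, -1.7]
opening: 0.0226
```

```bash
python3 mv.py .518 .435 .10 100
```

```text
t 26.675 pos [0.5214 0.2476 0.132 ] jaw 95.26 z [-5.6e-03  9.0e-04 -1.0e+00] F [ 0.8 -0.5 -1.7] open 0.0226 J [ 22.  14.  79.   0.  87. -74.]
shift [-0.014   0.1869  0.0322] rot [ 0.09 -0.31 -4.74]
shift [-0.014   0.1869  0.0322] rot [-4.7000e-01 -1.4000e-01  1.7526e+02]
```

Request:
move_arm([
  [-0.6,[-0.004,0.045,0],[0,0,-1]],
  [-0.6,[-0.007,0.09,0],[0,-0.1,-2]],
  [-0.6,[-0.01,0.135,0],[0,-0.2,-3]],
  [-0.6,[-0.013,0.17,0.01],[0.1,-0.3,-4]],
  [-0.6,[-0.014,0.187,0.02],[0.1,-0.3,-5]],
  [-0.6,[-0.014,0.187,0.03],[0.1,-0.3,-5]],
  [-0.6,[-0.014,0.187,0.032],[0.1,-0.3,-5]],
  [-0.6,[-0.014,0.187,0.032],[0.1,-0.3,-5]],
])

```text
t: 27.68
eef_pos: [0.5185, 0.4339, 0.1004]
tool_rot: [-0.089, 0.996, -0.0, -0.0]
ft_force: [0.3, -0.2, -0.4]
opening: 0.0226
```

```bash
python3 mv.py .518 .4352 .035 100
```

```text
t 27.675 pos [0.5185 0.4339 0.1004] jaw 100.16 z [-1.e-04 -3.e-04 -1.e+00] F [ 0.3 -0.2 -0.4] open 0.0226 J [ 37.  31.  61.  -0.  88. -63.]
shift [0.0003 0.0014 0.0654] rot [-0.02 -0.01  0.16]
shift [0.0003 0.0014 0.0654] rot [ 1.0000e-02 -3.0000e-02 -1.7984e+02]
```

Request:
move_arm([
  [-0.6,[0,0.0014,0.025],[0,0,0]],
  [-0.6,[0,0.0014,0.05],[0,0,0]],
  [-0.6,[0,0.0014,0.063],[0,0,0]],
  [-0.6,[0,0.0014,0.065],[0,0,0]],
  [-0.6,[0,0.0014,0.065],[0,0,0]],
  [-0.6,[0,0.0014,0.065],[0,0,0]],
])

```text
t: 28.42
eef_pos: [0.5188, 0.4357, 0.0368]
tool_rot: [-0.089, 0.996, 0.0, 0.001]
ft_force: [-0.2, 0.8, -0.2]
opening: 0.0228
```

```bash
python3 mv.py .518 .4352 .0195 100; python3 look.py scene a18 .518 .4352 .03 45; python3 look.py top a19 .518 .4352 .03 45
```

```text
t 28.425 pos [0.5188 0.4357 0.0368] jaw 100.16 z [ 0.0017  0.001  -1.    ] F [-0.2  0.8 -0.2] open 0.0228 J [ 37.  35.  64.  -0.  81. -63.]
shift [ 0.0009 -0.0004  0.0173] rot [0.04 0.1  0.16]
shift [ 0.0009 -0.0004  0.0173] rot [-1.6000e-01  6.0000e-02 -1.7984e+02]
```

View pics/a18.png

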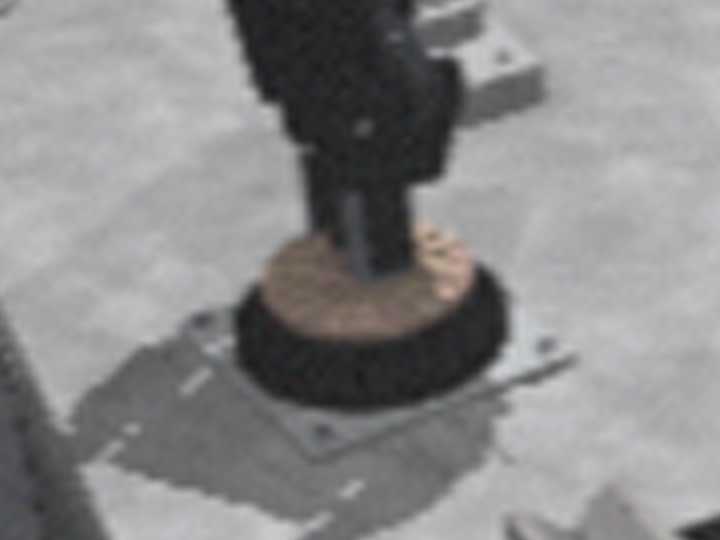

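View pics/a19.png

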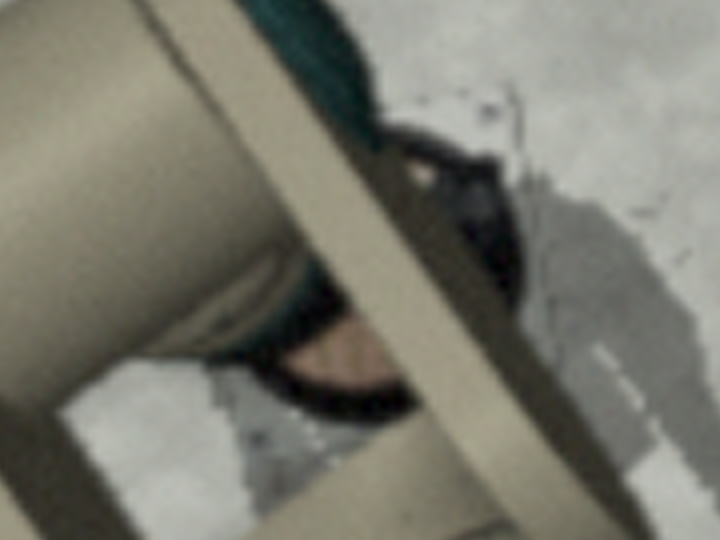

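Request:
move_arm([
  [-0.6,[0.0009,-0.0004,0.006],[0,0.1,0]],
  [-0.6,[0.0009,-0.0004,0.011],[0,0.1,0]],
  [-0.6,[0.0009,-0.0004,0.015],[0,0.1,0]],
  [-0.6,[0.0009,-0.0004,0.017],[0,0.1,0]],
  [-0.6,[0.0009,-0.0004,0.0173],[0,0.1,0]],
])

```text
t: 29.15
eef_pos: [0.5179, 0.4351, 0.0194]
tool_rot: [-0.089, 0.996, 0.0, -0.0]
ft_force: [-0.7, -0.9, 0.8]
opening: 0.0224
```

```bash
python3 mv.py .518 .4352 .0193 100;  python3 look.py scene a20 .518 .4352 .03 45
```

```text
t 29.15 pos [0.5179 0.4351 0.0194] jaw 100.17 z [-3.e-04  4.e-04 -1.e+00] F [-0.7 -0.9  0.8] open 0.0224 J [ 37.  36.  65.   0.  80. -63.]
shift [-0.0001  0.0001  0.0001] rot [ 0.03 -0.01  0.17]
shift [-0.0001  0.0001  0.0001] rot [ 2.0000e-02  4.0000e-02 -1.7983e+02]
```

View pics/a20.png

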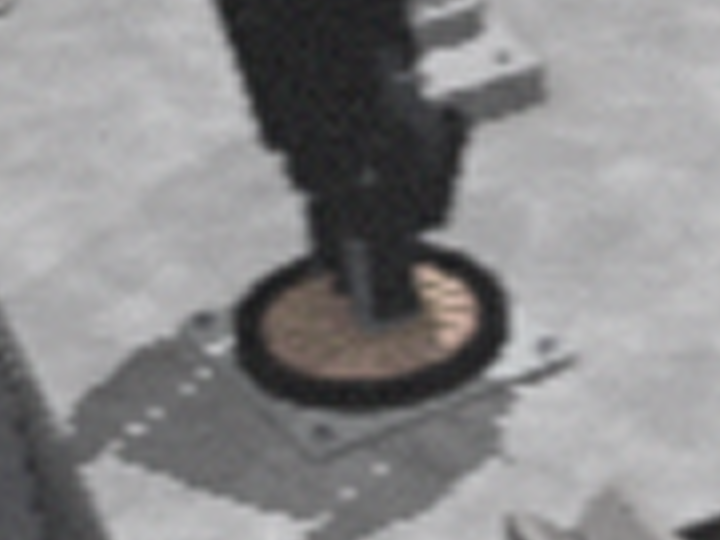

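Rotor disc sits centred inside the black nest. Release and rise.

Request:
move_arm([
  [-0.4,[0,0,0],[0,0,0]],
  [-0.1,[0,0,0],[0,0,0]],
  [-0.1,[0,0,0],[0,0,0]],
  [-0.1,[0,0,-0.015],[0,0,0]],
  [-0.1,[0,0,-0.04],[0,0,0]],
  [-0.1,[0,0,-0.08],[0,0,0]],
  [-0.1,[0,0,-0.11],[0,0,0]],
  [-0.1,[0,0,-0.11],[0,0,0]],
])

```text
t: 30.2
eef_pos: [0.5194, 0.4361, 0.1345]
tool_rot: [-0.089, 0.996, 0.002, 0.003]
ft_force: [-0.0, 0.1, 0.1]
opening: 0.0386
```

```bash
python3 mv.py .524 -.017 .13 85.2
```

```text
t 30.2 pos [0.5194 0.4361 0.1345] jaw 100.17 z [ 0.0061  0.0052 -1.    ] F [-0.   0.1  0.1] open 0.0386 J [ 37.  30.  59.   0.  91. -63.]
shift [ 0.0754 -0.4469  0.0021] rot [ 0.28  0.36 14.97]
shift [ 0.0754 -0.4469  0.0021] rot [  -0.52    0.41 -165.03]
```

Request:
move_arm([
  [-0.1,[0.007,-0.04,0],[0,0,1.5]],
  [-0.1,[0.015,-0.085,0],[0,0,3]],
  [-0.1,[0.023,-0.135,0],[0,0,5]],
  [-0.1,[0.031,-0.185,0],[0,0.1,6]],
  [-0.1,[0.04,-0.235,0],[0.1,0.2,8]],
  [-0.1,[0.048,-0.285,0],[0.2,0.3,10]],
  [-0.1,[0.056,-0.335,0],[0.3,0.4,12]],
  [-0.1,[0.065,-0.385,0],[0.3,0.4,13]],
  [-0.1,[0.072,-0.43,0],[0.3,0.4,15]],
  [-0.1,[0.0755,-0.447,0],[0.3,0.4,15]],
])

```text
t: 31.45
eef_pos: [0.5235, -0.0192, 0.1315]
tool_rot: [0.043, 0.999, -0.0, -0.001]
ft_force: [-0.1, -0.3, -0.3]
opening: 0.0386
```

```bash
python3 mv.py .524 -.017 .05 85.2;  python3 look.py top a21 .518 .4352 .02 40
```

```text
t 31.45 pos [ 0.5235 -0.0192  0.1315] jaw 85.02 z [-1.7e-03 -4.0e-04 -1.0e+00] F [-0.1 -0.3 -0.3] open 0.0386 J [ -6.   6.  89.  -0.  86. -91.]
shift [-0.0005  0.0023  0.0815] rot [-0.03 -0.09 -0.18]
shift [-0.0005  0.0023  0.0815] rot [-1.5000e-01  4.0000e-02  1.7982e+02]
```

View pics/a21.png

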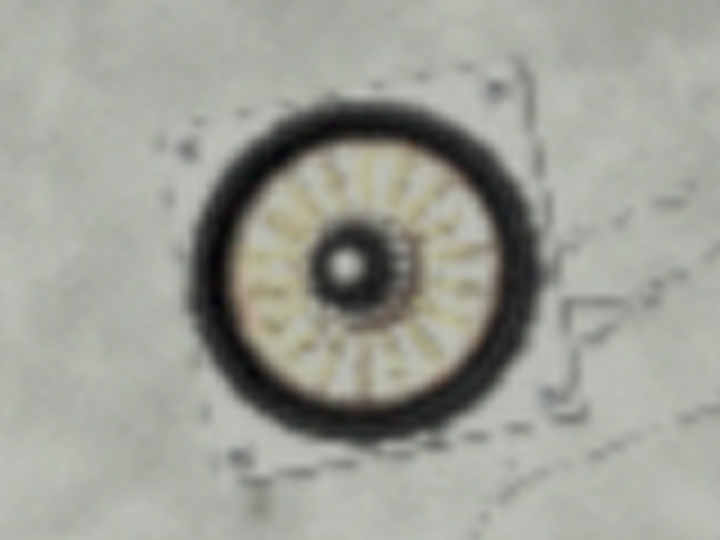

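Request:
move_arm([
  [-0.1,[-0.0008,0.002,0.025],[0,-0.1,0]],
  [-0.1,[-0.0008,0.002,0.05],[0,-0.1,0]],
  [-0.1,[-0.0008,0.002,0.075],[0,-0.1,0]],
  [-0.1,[-0.0008,0.002,0.081],[0,-0.1,0]],
  [-0.1,[-0.0008,0.002,0.081],[0,-0.1,0]],
  [-0.1,[-0.0008,0.002,0.081],[0,-0.1,0]],
])

```text
t: 32.25
eef_pos: [0.5251, -0.0178, 0.0518]
tool_rot: [0.043, 0.999, -0.001, 0.001]
ft_force: [0.3, 0.0, 0.7]
opening: 0.0385
```

```bash
python3 mv.py .524 -.017 .019 85.2;  python3 look.py scene a22 .524 -.017 .03 45
```

```text
t 32.25 pos [ 0.5251 -0.0178  0.0518] jaw 85.06 z [ 0.0022 -0.0012 -1.    ] F [0.3 0.  0.7] open 0.0385 J [ -6.  11.  93.  -0.  76. -91.]
shift [0.0013 0.0007 0.0328] rot [-0.06  0.13 -0.14]
shift [0.0013 0.0007 0.0328] rot [2.0000e-01 9.0000e-02 1.7986e+02]
```

View pics/a22.png

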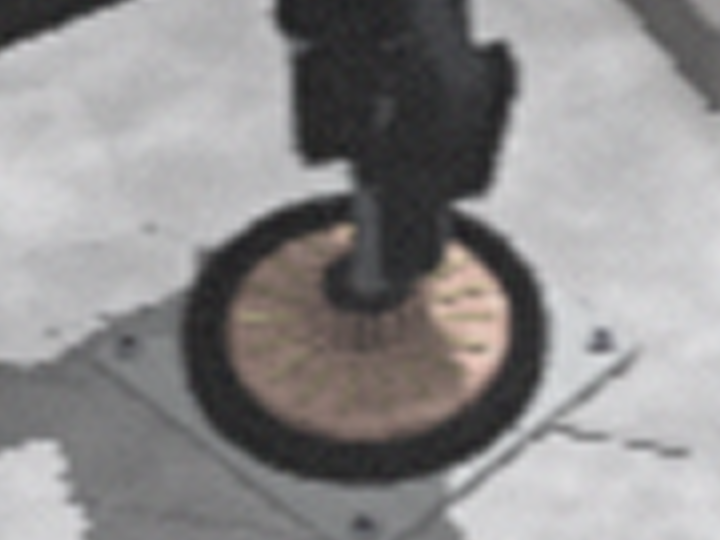

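Request:
move_arm([
  [-0.1,[0.001,0.0005,0.01],[0,0.1,0]],
  [-0.1,[0.001,0.0005,0.02],[0,0.1,0]],
  [-0.1,[0.001,0.0005,0.028],[0,0.1,0]],
  [-0.1,[0.001,0.0005,0.032],[0,0.1,0]],
  [-0.1,[0.001,0.0005,0.0325],[0,0.1,0]],
  [-0.1,[0.001,0.0005,0.0325],[0,0.1,0]],
])

```text
t: 33.05
eef_pos: [0.5244, -0.0174, 0.0195]
tool_rot: [0.043, 0.999, -0.001, 0.0]
ft_force: [0.2, -1.1, -0.2]
opening: 0.0382
```

```bash
python3 mv.py .5241 -.0172 .0193 85.2
```

```text
t 33.05 pos [ 0.5244 -0.0174  0.0195] jaw 85.05 z [ 8.0e-04 -1.1e-03 -1.0e+00] F [ 0.2 -1.1 -0.2] open 0.0382 J [ -6.  13.  94.  -0.  73. -91.]
shift [0.0003 0.0001 0.0002] rot [-0.06  0.05 -0.15]
shift [0.0003 0.0001 0.0002] rot [8.0000e-02 1.0000e-01 1.7985e+02]
```

Request:
move_arm([
  [-0.2,[0,0,0.0005],[0,0,0]],
  [-0.4,[0,0,0.0005],[0,0,0]],
  [-0.6,[0,0,0.0005],[0,0,0]],
  [-0.6,[0,0,0.0005],[0,0,0]],
  [-0.6,[0,0,0.0005],[0,0,0]],
  [-0.6,[0,0,0.0005],[0,0,0]],
], grip_force=50)

```text
t: 33.8
eef_pos: [0.5247, -0.0173, 0.0196]
tool_rot: [0.043, 0.999, -0.0, 0.001]
ft_force: [-2.2, 1.8, 5.4]
opening: 0.0226
```

```bash
python3 mv.py .524 -.0172 .019 85.2
```

```text
t 33.8 pos [ 0.5247 -0.0173  0.0196] jaw 85.05 z [ 0.0016 -0.001  -1.    ] F [-2.2  1.8  5.4] open 0.0226 J [ -6.  13.  94.  -0.  72. -91.]
shift [0.0007 0.     0.0006] rot [-0.05  0.1  -0.15]
shift [0.0007 0.     0.0006] rot [1.5000e-01 8.0000e-02 1.7985e+02]
```

Request:
move_arm([
  [-0.6,[0,0,-0.005],[0,0,0]],
  [-0.6,[0,0,-0.015],[0,0,0]],
  [-0.6,[0,0,-0.035],[0,0,0]],
  [-0.6,[0,0,-0.06],[0,0,0]],
  [-0.6,[0,0,-0.09],[0,0.1,0]],
  [-0.6,[0,0,-0.115],[0,0.1,0]],
  [-0.6,[0,0,-0.115],[0,0.1,0]],
])

```text
t: 34.67
eef_pos: [0.5257, -0.0174, 0.137]
tool_rot: [0.043, 0.999, -0.001, 0.002]
ft_force: [0.6, 0.1, -1.2]
opening: 0.0227
```

```bash
python3 mv.py .5340 -.2011 .13 85.2
```

```text
t 34.675 pos [ 0.5257 -0.0174  0.137 ] jaw 85.05 z [ 0.0046 -0.0015 -1.    ] F [ 0.6  0.1 -1.2] open 0.0227 J [ -6.   6.  88.  -0.  86. -91.]
shift [-0.0241 -0.1823  0.0073] rot [-0.06  0.27 -0.15]
shift [-0.0241 -0.1823  0.0073] rot [4.2000e-01 1.0000e-01 1.7985e+02]
```

Request:
move_arm([
  [-0.6,[-0.005,-0.04,0],[0,0,0]],
  [-0.6,[-0.011,-0.085,0],[0,0.1,0]],
  [-0.6,[-0.017,-0.13,0.003],[0,0.2,0]],
  [-0.6,[-0.022,-0.17,0.007],[0,0.25,0]],
  [-0.6,[-0.024,-0.182,0.007],[0,0.25,0]],
  [-0.6,[-0.024,-0.182,0.007],[0,0.25,0]],
  [-0.6,[-0.024,-0.182,0.007],[0,0.25,0]],
])

```text
t: 35.55
eef_pos: [0.534, -0.1995, 0.13]
tool_rot: [0.043, 0.999, -0.0, -0.0]
ft_force: [0.1, 0.7, -0.9]
opening: 0.0225
```

```bash
python3 mv.py .5340 -.2011 .045 85.2
```

```text
t 35.55 pos [ 0.534  -0.1995  0.13  ] jaw 85.12 z [-2.e-04 -5.e-04 -1.e+00] F [ 0.1  0.7 -0.9] open 0.0225 J [ -24.   13.   81.   -0.   86. -109.]
shift [-0.0002 -0.0016  0.085 ] rot [-0.03 -0.01 -0.08]
shift [-0.0002 -0.0016  0.085 ] rot [-1.0000e-02  5.0000e-02  1.7992e+02]
```

Request:
move_arm([
  [-0.6,[0,-0.0014,0.025],[0,0,0]],
  [-0.6,[0,-0.0014,0.05],[0,0,0]],
  [-0.6,[0,-0.0014,0.075],[0,0,0]],
  [-0.6,[0,-0.0014,0.085],[0,0,0]],
  [-0.6,[0,-0.0014,0.085],[0,0,0]],
  [-0.6,[0,-0.0014,0.085],[0,0,0]],
])

```text
t: 36.3
eef_pos: [0.5346, -0.201, 0.0463]
tool_rot: [0.042, 0.999, -0.001, 0.001]
ft_force: [0.7, -0.3, -1.8]
opening: 0.0231
```

```bash
python3 mv.py .5338 -.2011 .0195 85.2
```

```text
t 36.3 pos [ 0.5346 -0.201   0.0463] jaw 85.14 z [ 0.0018 -0.0013 -1.    ] F [ 0.7 -0.3 -1.8] open 0.0231 J [ -24.   18.   85.   -0.   77. -109.]
shift [ 0.0008 -0.0002  0.0268] rot [-0.07  0.11 -0.06]
shift [ 0.0008 -0.0002  0.0268] rot [1.7000e-01 1.1000e-01 1.7994e+02]
```

Request:
move_arm([
  [-0.6,[0.0006,0,0.01],[0,0.1,0]],
  [-0.6,[0.0006,0,0.018],[0,0.1,0]],
  [-0.6,[0.0006,0,0.023],[0,0.1,0]],
  [-0.6,[0.0006,0,0.026],[0,0.1,0]],
  [-0.6,[0.0006,0,0.0265],[0,0.1,0]],
  [-0.6,[0.0006,0,0.0265],[0,0.1,0]],
])

```text
t: 37.05
eef_pos: [0.5341, -0.201, 0.02]
tool_rot: [0.042, 0.999, -0.001, 0.0]
ft_force: [0.6, -0.2, -1.4]
opening: 0.0228
```

```bash
python3 mv.py .5338 -.2011 .0195 85.2;  python3 look.py scene a23 .534 -.2 .02 45
```

```text
t 37.05 pos [ 0.5341 -0.201   0.02  ] jaw 85.14 z [ 3.0e-04 -1.3e-03 -1.0e+00] F [ 0.6 -0.2 -1.4] open 0.0228 J [ -24.   20.   86.   -0.   74. -109.]
shift [ 0.0003 -0.0001  0.0005] rot [-0.07  0.02 -0.06]
shift [ 0.0003 -0.0001  0.0005] rot [3.0000e-02 1.1000e-01 1.7994e+02]
```

View pics/a23.png

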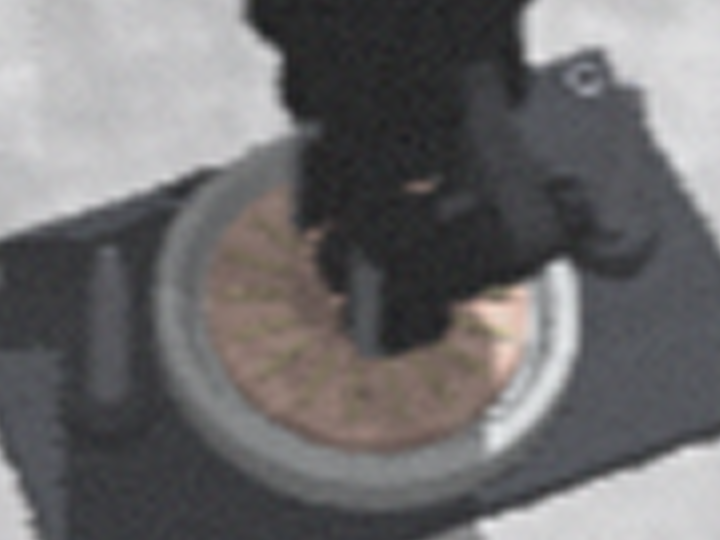

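Request:
move_arm([
  [-0.6,[0,0,0.0006],[0,0,0]],
  [-0.6,[0,0,0.0006],[0,0,0]],
  [-0.4,[0,0,0.0006],[0,0,0]],
  [-0.1,[0,0,0.0006],[0,0,0]],
  [-0.1,[0,0,0.0006],[0,0,0]],
  [-0.1,[0,0,-0.015],[0,0,0]],
  [-0.1,[0,0,-0.04],[0,0,0]],
  [-0.1,[0,0,-0.08],[0,0,0]],
  [-0.1,[0,0,-0.115],[0,0,0]],
  [-0.1,[0,0,-0.115],[0,0,0]],
])

```text
t: 38.35
eef_pos: [0.5359, -0.2016, 0.14]
tool_rot: [0.042, 0.999, -0.002, 0.004]
ft_force: [0.0, -0.0, 0.4]
opening: 0.0387
```

```bash
python3 mv.py .538 .1745 .13 94.77;  python3 look.py scene a24 .534 -.2 .02 45
```

```text
t 38.35 pos [ 0.5359 -0.2016  0.14  ] jaw 85.14 z [ 0.0078 -0.0047 -1.    ] F [ 0.  -0.   0.4] open 0.0387 J [ -24.   13.   80.   -0.   87. -109.]
shift [0.0298 0.375  0.0083] rot [-0.27  0.45 -9.62]
shift [0.0298 0.375  0.0083] rot [  0.67   0.4  170.37]
```

View pics/a24.png

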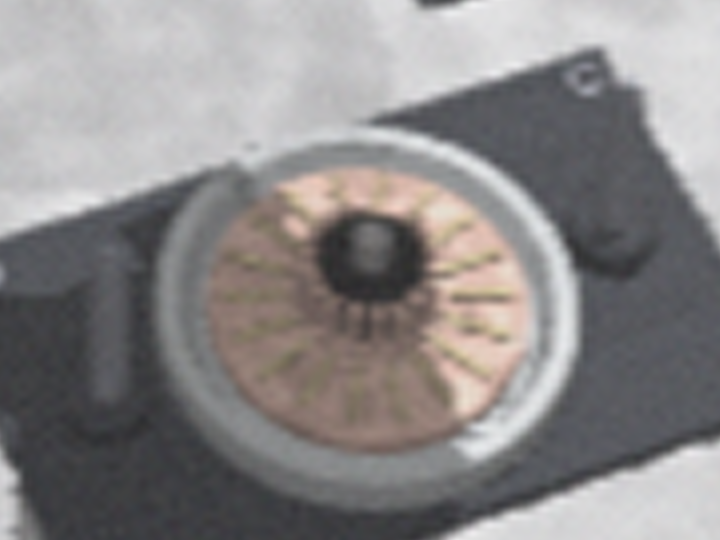

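Request:
move_arm([
  [-0.1,[0.003,0.04,0],[0,0,-1]],
  [-0.1,[0.007,0.085,0],[0,0,-2]],
  [-0.1,[0.01,0.13,0],[0,0.1,-3]],
  [-0.1,[0.014,0.175,0],[-0.1,0.2,-4]],
  [-0.1,[0.018,0.22,0],[-0.2,0.3,-5]],
  [-0.1,[0.021,0.265,0],[-0.2,0.4,-6]],
  [-0.1,[0.025,0.31,0.004],[-0.3,0.4,-7.5]],
  [-0.1,[0.028,0.35,0.008],[-0.3,0.4,-9]],
  [-0.1,[0.03,0.375,0.008],[-0.3,0.4,-9.6]],
  [-0.1,[0.03,0.375,0.008],[-0.3,0.4,-9.6]],
])

```text
t: 39.65
eef_pos: [0.5359, 0.1762, 0.1271]
tool_rot: [-0.043, 0.999, 0.001, -0.002]
ft_force: [0.6, -0.1, 0.1]
opening: 0.0385
```

```bash
python3 mv.py .5381 .1745 .035 94.77; python3 look.py top a25 .534 -.2 .02 45
```

```text
t 39.65 pos [0.5359 0.1762 0.1271] jaw 94.89 z [-0.0051  0.0017 -1.    ] F [ 0.6 -0.1  0.1] open 0.0385 J [ 14.  13.  82.   0.  86. -81.]
shift [-0.0025 -0.0021  0.0921] rot [ 0.12 -0.28  0.12]
shift [-0.0025 -0.0021  0.0921] rot [   0.44    0.19 -179.88]
```

View pics/a25.png

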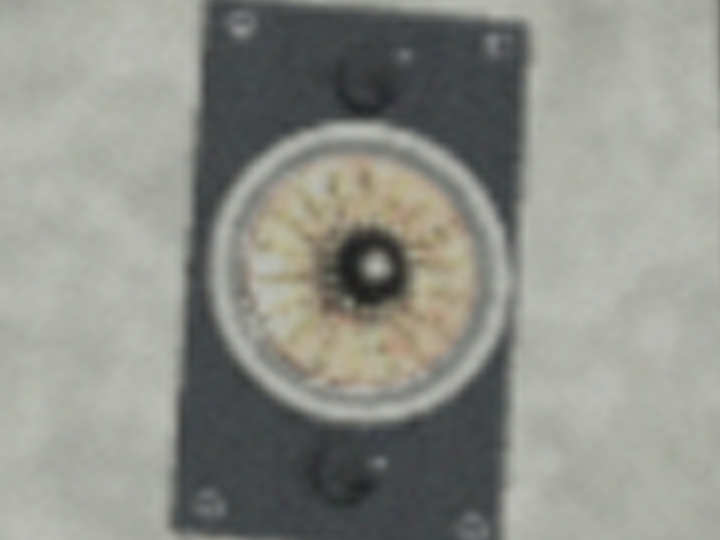

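Rotor shaft (376,267) lies between the pin tips (404,56) and (378,463) as before. Descend on the bar.

Request:
move_arm([
  [-0.1,[-0.002,-0.002,0.025],[0.1,-0.3,0.1]],
  [-0.1,[-0.0025,-0.002,0.05],[0.1,-0.3,0.1]],
  [-0.1,[-0.0025,-0.002,0.078],[0.1,-0.3,0.1]],
  [-0.1,[-0.0025,-0.002,0.09],[0.1,-0.3,0.1]],
  [-0.1,[-0.0025,-0.002,0.092],[0.1,-0.3,0.1]],
  [-0.1,[-0.0025,-0.002,0.092],[0.1,-0.3,0.1]],
])

```text
t: 40.45
eef_pos: [0.539, 0.1733, 0.0363]
tool_rot: [-0.041, 0.999, 0.0, 0.001]
ft_force: [-0.2, 0.9, -0.2]
opening: 0.0383
```

```bash
python3 mv.py .5381 .1745 .0064 94.77
```

```text
t 40.45 pos [0.539  0.1733 0.0363] jaw 94.69 z [ 2.1e-03  4.0e-04 -1.0e+00] F [-0.2  0.9 -0.2] open 0.0383 J [ 14.  18.  86.  -0.  76. -81.]
shift [0.0009 0.0012 0.0299] rot [ 0.01  0.12 -0.08]
shift [0.0009 0.0012 0.0299] rot [ 1.9000e-01 -2.0000e-02  1.7992e+02]
```

Request:
move_arm([
  [-0.1,[0.0007,0.0012,0.01],[0,0.1,-0.1]],
  [-0.1,[0.0007,0.0012,0.018],[0,0.1,-0.1]],
  [-0.1,[0.0007,0.0012,0.024],[0,0.1,-0.1]],
  [-0.1,[0.0007,0.0012,0.028],[0,0.1,-0.1]],
  [-0.1,[0.0007,0.0012,0.0295],[0,0.1,-0.1]],
  [-0.1,[0.0007,0.0012,0.0295],[0,0.1,-0.1]],
])

```text
t: 41.2
eef_pos: [0.5384, 0.1745, 0.0069]
tool_rot: [-0.042, 0.999, 0.0, 0.0]
ft_force: [-0.1, 0.5, 0.5]
opening: 0.0383
```

```bash
python3 mv.py .5381 .1745 .0064 94.77
```

```text
t 41.2 pos [0.5384 0.1745 0.0069] jaw 94.79 z [ 5.e-04  3.e-04 -1.e+00] F [-0.1  0.5  0.5] open 0.0383 J [ 14.  20.  87.   0.  73. -81.]
shift [ 0.0003 -0.      0.0005] rot [0.02 0.03 0.02]
shift [ 0.0003 -0.      0.0005] rot [-5.0000e-02  3.0000e-02 -1.7998e+02]
```

Request:
move_arm([
  [-0.2,[0,0,0],[0,0,0]],
  [-0.4,[0,0,0],[0,0,0]],
  [-0.5,[0,0,0],[0,0,0]],
  [-0.5,[0,0,0],[0,0,0]],
  [-0.5,[0,0,0],[0,0,0]],
], grip_force=50)

```text
t: 41.82
eef_pos: [0.5387, 0.1747, 0.0074]
tool_rot: [-0.042, 0.999, 0.0, 0.001]
ft_force: [-0.2, 0.8, 5.3]
opening: 0.0301
```

```bash
python3 mv.py
```

```text
t 41.825 pos [0.5387 0.1747 0.0074] jaw 94.79 z [ 1.5e-03  6.0e-04 -1.0e+00] F [-0.2  0.8  5.3] open 0.0301 J [ 14.  20.  87.   0.  73. -81.]
```

Request:
move_arm([
  [-0.5,[0,0,-0.005],[0,0,0]],
  [-0.5,[0,0,-0.02],[0,0,0]],
  [-0.5,[0,0,-0.045],[0,0,0]],
  [-0.5,[0,0,-0.075],[0,0.1,0]],
  [-0.5,[0,0,-0.105],[0,0.2,0]],
  [-0.5,[0,0,-0.125],[0,0.2,0]],
  [-0.5,[0,0,-0.125],[0,0.2,0]],
])

```text
t: 42.7
eef_pos: [0.5395, 0.1748, 0.1349]
tool_rot: [-0.042, 0.999, 0.001, 0.001]
ft_force: [-0.1, -0.6, -1.7]
opening: 0.0304
```

```bash
python3 mv.py .5335 -.2013 .13 85.0
```

```text
t 42.7 pos [0.5395 0.1748 0.1349] jaw 94.79 z [ 0.0021  0.0013 -1.    ] F [-0.1 -0.6 -1.7] open 0.0304 J [ 14.  12.  81.   0.  86. -81.]
shift [ 0.0374 -0.3743  0.0044] rot [0.07 0.12 9.79]
shift [ 0.0374 -0.3743  0.0044] rot [-1.8000e-01  1.1000e-01 -1.7021e+02]
```

Request:
move_arm([
  [-0.5,[0.004,-0.04,0],[0,0,1]],
  [-0.5,[0.008,-0.085,0],[0,0,2]],
  [-0.5,[0.013,-0.13,0],[0,0,3]],
  [-0.5,[0.017,-0.175,0],[0,0,4]],
  [-0.5,[0.022,-0.22,0],[0,0.1,5]],
  [-0.5,[0.026,-0.265,0],[0,0.1,6]],
  [-0.5,[0.03,-0.31,0.0],[0.1,0.1,7.5]],
  [-0.5,[0.034,-0.35,0.002],[0.1,0.1,9]],
  [-0.5,[0.0375,-0.3743,0.004],[0.1,0.1,9.8]],
  [-0.5,[0.0375,-0.3743,0.004],[0.1,0.1,9.8]],
])

```text
t: 43.95
eef_pos: [0.5324, -0.2025, 0.1288]
tool_rot: [0.045, 0.999, 0.0, -0.001]
ft_force: [0.3, -0.7, -1.3]
opening: 0.0305
```

```bash
python3 mv.py .5335 -.2013 .085 85.0
```

```text
t 43.95 pos [ 0.5324 -0.2025  0.1288] jaw 84.84 z [-2.1e-03  5.0e-04 -1.0e+00] F [ 0.3 -0.7 -1.3] open 0.0305 J [ -25.   13.   81.   -0.   86. -109.]
shift [-0.0011  0.0013  0.0438] rot [ 0.02 -0.12 -0.16]
shift [-0.0011  0.0013  0.0438] rot [-1.9000e-01 -3.0000e-02  1.7984e+02]
```

Request:
move_arm([
  [-0.5,[-0.001,0.0013,0.02],[0,-0.1,-0.2]],
  [-0.5,[-0.001,0.0013,0.04],[0,-0.1,-0.2]],
  [-0.5,[-0.001,0.0013,0.053],[0,-0.1,-0.2]],
  [-0.5,[-0.001,0.0013,0.053],[0,-0.1,-0.2]],
  [-0.5,[-0.001,0.0013,0.053],[0,-0.1,-0.2]],
])

```text
t: 44.58
eef_pos: [0.5338, -0.2012, 0.0766]
tool_rot: [0.043, 0.999, -0.0, 0.0]
ft_force: [0.1, -0.6, -0.2]
opening: 0.0302
```

```bash
python3 mv.py .5335 -.2013 .06 85.0;  python3 look.py scene a26 .534 -.2 .06 50; python3 look.py top a27 .534 -.2 .06 50
```

```text
t 44.575 pos [ 0.5338 -0.2012  0.0766] jaw 85.06 z [ 8.e-04 -1.e-04 -1.e+00] F [ 0.1 -0.6 -0.2] open 0.0302 J [ -24.   16.   84.    0.   80. -109.]
shift [ 0.0004 -0.0001  0.0166] rot [-0.    0.05  0.06]
shift [ 0.0004 -0.0001  0.0166] rot [-7.0000e-02 -0.0000e+00 -1.7994e+02]
```

View pics/a26.png

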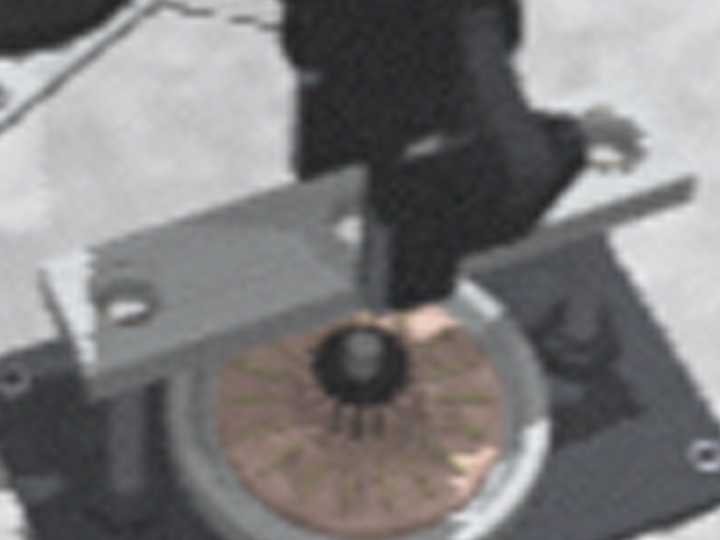

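View pics/a27.png

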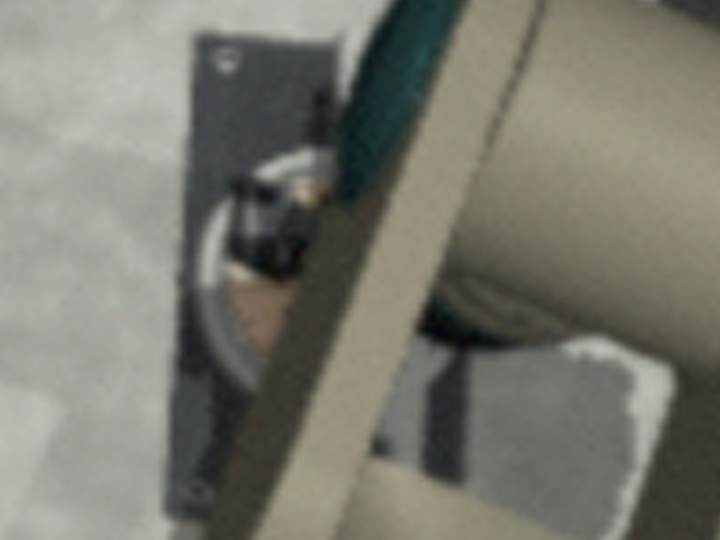

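Request:
move_arm([
  [-0.5,[0.0003,0,0.006],[0,0,0]],
  [-0.5,[0.0003,0,0.012],[0,0,0]],
  [-0.5,[0.0003,0,0.018],[0,0,0]],
  [-0.5,[0.0003,0,0.021],[0,0,0]],
  [-0.5,[0.0003,0,0.021],[0,0,0]],
])

```text
t: 45.3
eef_pos: [0.5335, -0.2013, 0.0554]
tool_rot: [0.043, 0.999, -0.0, 0.0]
ft_force: [-0.9, 0.5, -1.5]
opening: 0.03
```

```bash
python3 mv.py .5335 -.2013 .045 85.0;  python3 look.py scene a28 .534 -.2 .06 50
```

```text
t 45.3 pos [ 0.5335 -0.2013  0.0554] jaw 85.05 z [ 6.e-04 -0.e+00 -1.e+00] F [-0.9  0.5 -1.5] open 0.03 J [ -24.   17.   85.    0.   78. -109.]
shift [-0.      0.      0.0104] rot [0.   0.04 0.05]
shift [-0.      0.      0.0104] rot [-6.0000e-02  0.0000e+00 -1.7995e+02]
```

View pics/a28.png

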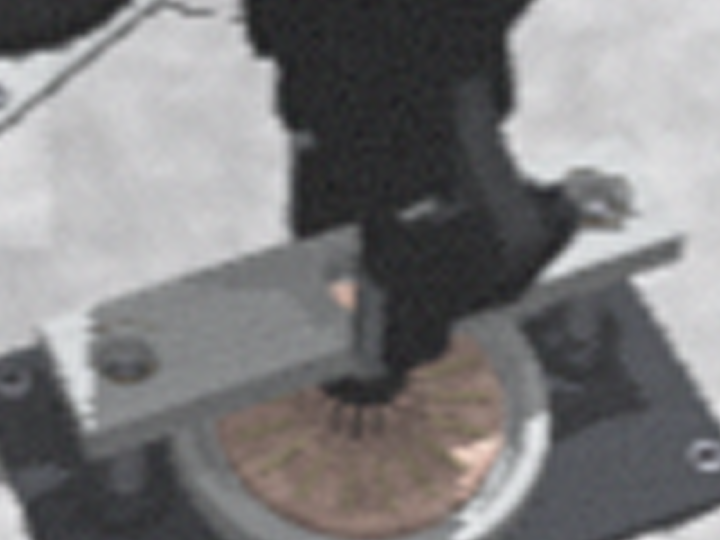

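Pin tip shows inside the left hole (125,360), no contact force. Continue down.

Request:
move_arm([
  [-0.5,[0,0,0.004],[0,0,0]],
  [-0.5,[0,0,0.008],[0,0,0]],
  [-0.5,[0,0,0.011],[0,0,0]],
  [-0.5,[0,0,0.014],[0,0,0]],
  [-0.5,[0,0,0.016],[0,0,0]],
  [-0.5,[0,0,0.016],[0,0,0]],
])

```text
t: 46.1
eef_pos: [0.5336, -0.2014, 0.0396]
tool_rot: [0.043, 0.999, -0.0, 0.0]
ft_force: [-0.4, -0.5, -0.7]
opening: 0.0298
```

```bash
python3 mv.py .5335 -.2013 .0314 85.0;  python3 look.py scene a29 .534 -.2 .05 50
```

```text
t 46.1 pos [ 0.5336 -0.2014  0.0396] jaw 85.05 z [ 9.e-04 -1.e-04 -1.e+00] F [-0.4 -0.5 -0.7] open 0.0298 J [ -24.   19.   85.    0.   76. -109.]
shift [0.0001 0.0001 0.0082] rot [-0.    0.05  0.05]
shift [0.0001 0.0001 0.0082] rot [-8.0000e-02 -1.0000e-02 -1.7995e+02]
```

View pics/a29.png

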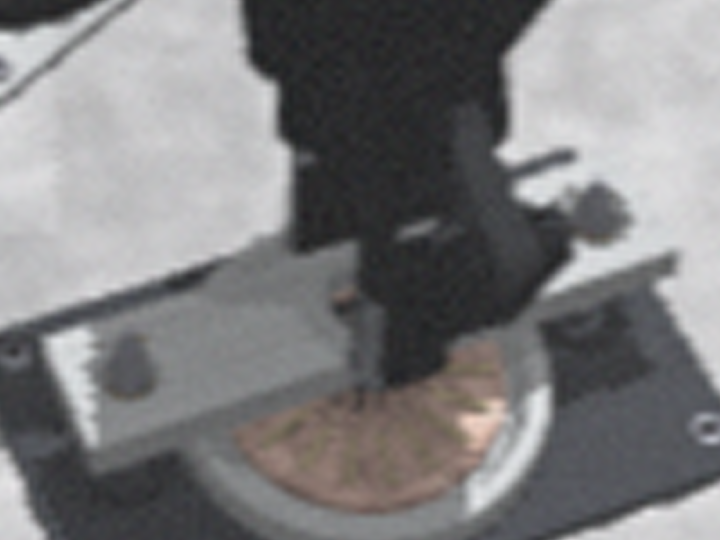

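Both pins are through the holes. Seat it.

Request:
move_arm([
  [-0.5,[0,0,0.003],[0,0,0]],
  [-0.5,[0,0,0.006],[0,0,0]],
  [-0.5,[0,0,0.0078],[0,0,0]],
  [-0.5,[0,0,0.0082],[0,0,0]],
  [-0.5,[0,0,0.0085],[0,0,0]],
])

```text
t: 46.78
eef_pos: [0.5337, -0.2014, 0.0313]
tool_rot: [0.043, 0.999, -0.0, 0.001]
ft_force: [0.6, 1.0, -1.0]
opening: 0.0304
```

```bash
python3 mv.py
```

```text
t 46.775 pos [ 0.5337 -0.2014  0.0313] jaw 85.05 z [ 1.3e-03 -3.0e-04 -1.0e+00] F [ 0.6  1.  -1. ] open 0.0304 J [ -24.   19.   85.    0.   75. -109.]
```

Request:
move_arm([
  [-0.5,[0,0,0.0006],[0,0,0]],
  [-0.5,[0,0,0.001],[0,0,0]],
  [-0.5,[0,0,0.001],[0,0,0]],
])

```text
t: 47.15
eef_pos: [0.5338, -0.2015, 0.0309]
tool_rot: [0.043, 0.999, -0.0, 0.001]
ft_force: [-3.6, 1.3, 5.6]
opening: 0.0303
```

```bash
python3 mv.py
```

```text
t 47.15 pos [ 0.5338 -0.2015  0.0309] jaw 85.05 z [ 1.6e-03 -5.0e-04 -1.0e+00] F [-3.6  1.3  5.6] open 0.0303 J [ -24.   19.   85.    0.   75. -109.]
```

Seated (5.6 N at the expected height). Release, rise.

Request:
move_arm([
  [-0.3,[0,0,0],[0,0,0]],
  [-0.1,[0,0,0],[0,0,0]],
  [-0.1,[0,0,0],[0,0,0]],
  [-0.1,[0,0,-0.015],[0,0,0]],
  [-0.1,[0,0,-0.04],[0,0,0]],
  [-0.1,[0,0,-0.08],[0,0.1,0]],
  [-0.1,[0,0,-0.115],[0,0.1,0]],
  [-0.1,[0,0,-0.115],[0,0.1,0]],
])

```text
t: 48.15
eef_pos: [0.5354, -0.2022, 0.1508]
tool_rot: [0.043, 0.999, -0.002, 0.004]
ft_force: [-0.0, 0.3, -0.5]
opening: 0.0384
```

```bash
python3 mv.py .5336 .252 .14 4.83;  python3 look.py scene a30 .534 -.2 .04 50
```

```text
t 48.15 pos [ 0.5354 -0.2022  0.1508] jaw 85.05 z [ 0.0072 -0.0037 -1.    ] F [-0.   0.3 -0.5] open 0.0384 J [ -24.   12.   79.   -0.   88. -109.]
shift [0.041  0.4524 0.0091] rot [ 0.15  0.48 80.22]
shift [0.041  0.4524 0.0091] rot [ -0.5    0.16 -99.78]
```

View pics/a30.png

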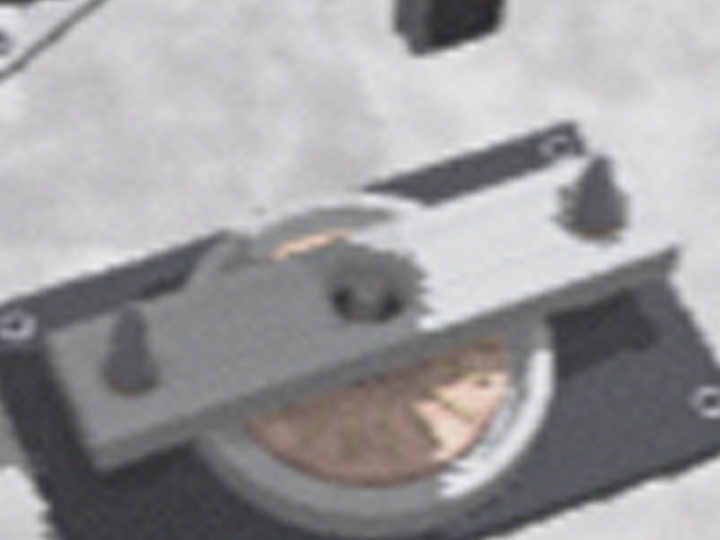

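Request:
move_arm([
  [0.3,[0.004,0.045,0],[0,0,8]],
  [0.3,[0.008,0.09,0],[0,0,16]],
  [0.3,[0.013,0.14,0],[0,0,25]],
  [0.3,[0.017,0.19,0],[0,0,33]],
  [0.3,[0.021,0.24,0],[0,0.2,42]],
  [0.3,[0.026,0.29,0],[0,0.3,51]],
  [0.3,[0.031,0.34,0],[0.1,0.4,60]],
  [0.3,[0.036,0.39,0.003],[0.1,0.5,68]],
  [0.3,[0.039,0.43,0.006],[0.15,0.5,76]],
  [0.3,[0.041,0.4524,0.009],[0.15,0.5,80.2]],
])

```text
t: 49.45
eef_pos: [0.5317, 0.2543, 0.1368]
tool_rot: [0.677, 0.736, -0.002, -0.003]
ft_force: [0.7, -0.1, -0.0]
opening: 0.0557
```

```bash
python3 mv.py .5336 .252 .06 4.83; python3 look.py top a31 .534 -.2 .02 50
```

```text
t 49.45 pos [0.5317 0.2543 0.1368] jaw 4.78 z [-0.0061  0.0012 -1.    ] F [ 0.7 -0.1 -0. ] open 0.0557 J [22. 16. 76.  0. 88. 17.]
shift [-0.0025  0.0022  0.0768] rot [-0.34 -0.1  -0.05]
shift [-0.0025  0.0022  0.0768] rot [-1.6000e-01  5.4000e-01  1.7995e+02]
```

View pics/a31.png

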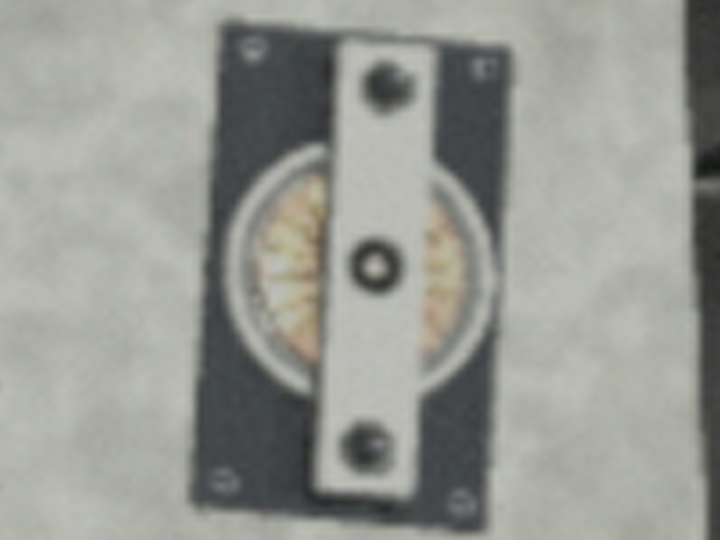

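Run:
```python
from h import *
s=load("a31.npz");c=proj(s,[.534,-.2,.02])[0]
def w(px,py,z): return ray(s,c[0]+(px-360)/7.2,c[1]+(py-270)/7.2,z)[:2]
q=np.array([w(338,38,.038),w(438,45,.038),w(315,490,.038),w(413,498,.038)]);print(q.mean(0),"hole",w(376,267,.038))
m=q[0]+q[1]-q[2]-q[3];print(np.degrees(np.arctan2(m[1],m[0])))
```

```text
[ 0.53371176 -0.20147361] hole [ 0.53337536 -0.20142989]
-4.9840826674660015
```

Request:
move_arm([
  [0.3,[-0.0025,0.002,0.025],[-0.3,-0.1,0]],
  [0.3,[-0.0025,0.002,0.05],[-0.3,-0.1,0]],
  [0.3,[-0.0025,0.002,0.072],[-0.3,-0.1,0]],
  [0.3,[-0.0025,0.002,0.077],[-0.3,-0.1,0]],
  [0.3,[-0.0025,0.002,0.077],[-0.3,-0.1,0]],
  [0.3,[-0.0025,0.002,0.077],[-0.3,-0.1,0]],
])

```text
t: 50.25
eef_pos: [0.5335, 0.2539, 0.0604]
tool_rot: [0.677, 0.736, 0.001, -0.0]
ft_force: [0.4, -0.1, 0.0]
opening: 0.0555
```

```bash
python3 mv.py .5336 .252 .0096 4.83; python3 look.py scene a32 .534 .25 .03 50
```

```text
t 50.25 pos [0.5335 0.2539 0.0604] jaw 4.72 z [ 2.0e-04  1.5e-03 -1.0e+00] F [ 0.4 -0.1  0. ] open 0.0555 J [22. 20. 81.  0. 79. 17.]
shift [-0.002  -0.      0.0508] rot [ 0.02 -0.08 -0.11]
shift [-0.002  -0.      0.0508] rot [-1.3000e-01 -3.0000e-02  1.7989e+02]
```

View pics/a32.png

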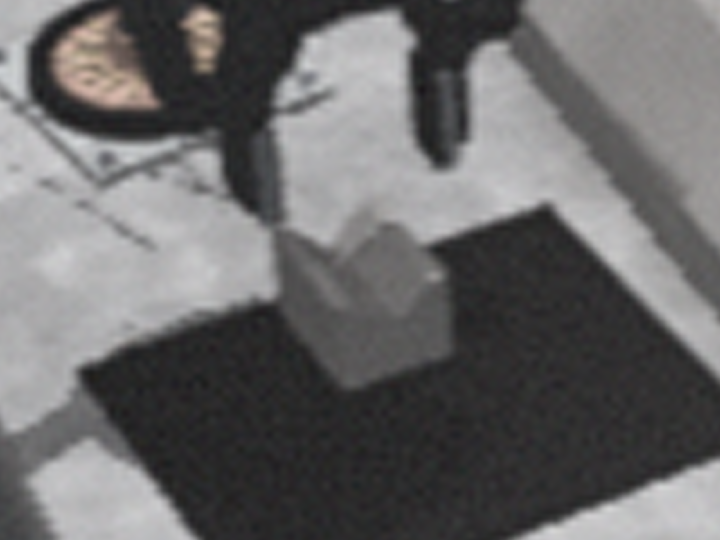

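Request:
move_arm([
  [0.3,[-0.002,0,0.02],[0,0,0]],
  [0.3,[-0.002,0,0.037],[0,0,0]],
  [0.3,[-0.002,0,0.047],[0,0,0]],
  [0.3,[-0.002,0,0.05],[0,0,0]],
  [0.3,[-0.002,0,0.0505],[0,0,0]],
  [0.3,[-0.002,0,0.0505],[0,0,0]],
])

```text
t: 51.05
eef_pos: [0.534, 0.2522, 0.0105]
tool_rot: [0.677, 0.736, 0.001, -0.0]
ft_force: [-0.3, -0.1, -0.7]
opening: 0.055
```

```bash
python3 mv.py .5336 .252 .0096 4.83
```

```text
t 51.05 pos [0.534  0.2522 0.0105] jaw 4.72 z [ 0.0013  0.0019 -1.    ] F [-0.3 -0.1 -0.7] open 0.055 J [22. 24. 82.  0. 74. 17.]
shift [-0.0002 -0.0004  0.0009] rot [ 0.08 -0.1  -0.11]
shift [-0.0002 -0.0004  0.0009] rot [-1.6000e-01 -1.3000e-01  1.7989e+02]
```

Request:
move_arm([
  [0.1,[0,0,0],[0,0,0]],
  [-0.1,[0,0,0],[0,0,0]],
  [-0.3,[0,0,0],[0,0,0]],
  [-0.3,[0,0,0],[0,0,0]],
  [-0.3,[0,0,0],[0,0,0]],
  [-0.3,[0,0,0],[0,0,0]],
], grip_force=40)

```text
t: 51.8
eef_pos: [0.5344, 0.2524, 0.0112]
tool_rot: [0.677, 0.736, 0.002, 0.0]
ft_force: [-0.1, -0.9, 6.2]
opening: 0.0394
```

```bash
python3 mv.py
```

```text
t 51.8 pos [0.5344 0.2524 0.0112] jaw 4.72 z [ 0.0022  0.0023 -1.    ] F [-0.1 -0.9  6.2] open 0.0394 J [22. 24. 82.  0. 74. 17.]
```

Request:
move_arm([
  [-0.3,[0,0,-0.008],[0,0,0]],
  [-0.3,[0,0,-0.025],[0,0,0]],
  [-0.3,[0,0,-0.055],[0,0,0]],
  [-0.3,[0,0,-0.085],[0.1,0,0]],
  [-0.3,[0,0,-0.115],[0.1,0,0]],
  [-0.3,[0,0,-0.13],[0.1,0,0]],
  [-0.3,[0,0,-0.13],[0.1,0,0]],
])

```text
t: 52.68
eef_pos: [0.5345, 0.2522, 0.1423]
tool_rot: [0.677, 0.736, 0.002, -0.0]
ft_force: [0.6, 0.0, -4.0]
opening: 0.0398
```

```bash
python3 mv.py .5337 -.2015 .14 -5.0
```

```text
t 52.675 pos [0.5345 0.2522 0.1423] jaw 4.72 z [ 0.0024  0.0029 -1.    ] F [ 0.6  0.  -4. ] open 0.0398 J [22. 16. 76.  0. 88. 17.]
shift [-0.4521 -0.0381  0.001 ] rot [ 0.14 -0.17  9.72]
shift [-0.4521 -0.0381  0.001 ] rot [   0.25    0.21 -170.28]
```

Request:
move_arm([
  [-0.3,[-0.045,-0.004,0],[0,0,1]],
  [-0.3,[-0.095,-0.008,0],[0,0,2]],
  [-0.3,[-0.145,-0.012,0],[0,0,3]],
  [-0.3,[-0.195,-0.016,0],[0,0,4]],
  [-0.3,[-0.245,-0.02,0],[0.1,-0.1,5]],
  [-0.3,[-0.295,-0.025,0],[0.1,-0.1,6]],
  [-0.3,[-0.345,-0.029,0],[0.1,-0.2,7]],
  [-0.3,[-0.395,-0.033,0],[0.1,-0.2,8]],
  [-0.3,[-0.435,-0.036,0],[0.1,-0.2,9]],
  [-0.3,[-0.452,-0.038,0],[0.1,-0.2,9.7]],
])

```text
t: 53.92
eef_pos: [0.5327, -0.2031, 0.139]
tool_rot: [0.738, 0.675, -0.001, -0.001]
ft_force: [0.1, -0.3, -4.5]
opening: 0.0391
```

```bash
python3 mv.py .5337 -.2015 .09 -5.0
```

```text
t 53.925 pos [ 0.5327 -0.2031  0.139 ] jaw -5.14 z [-2.2e-03  6.0e-04 -1.0e+00] F [ 0.1 -0.3 -4.5] open 0.0391 J [-25.  13.  80.  -0.  87. -19.]
shift [0.0016 0.0009 0.049 ] rot [-0.13 -0.02 -0.14]
shift [0.0016 0.0009 0.049 ] rot [-3.0000e-02  2.0000e-01  1.7986e+02]
```

Request:
move_arm([
  [-0.3,[0.0016,0.001,0.025],[-0.1,0,-0.1]],
  [-0.3,[0.0016,0.001,0.05],[-0.1,0,-0.1]],
  [-0.3,[0.0016,0.001,0.07],[-0.1,0,-0.1]],
  [-0.3,[0.0016,0.001,0.08],[-0.1,0,-0.1]],
  [-0.3,[0.0016,0.001,0.08],[-0.1,0,-0.1]],
  [-0.3,[0.0016,0.001,0.08],[-0.1,0,-0.1]],
])

```text
t: 54.68
eef_pos: [0.5342, -0.2016, 0.06]
tool_rot: [0.737, 0.675, 0.0, 0.0]
ft_force: [0.6, 0.7, -4.0]
opening: 0.0394
```

```bash
python3 mv.py .5337 -.2015 .0454 -5.0; python3 look.py scene a33 .534 -.2 .05 50
```

```text
t 54.675 pos [ 0.5342 -0.2016  0.06  ] jaw -5.03 z [ 9.e-04 -2.e-04 -1.e+00] F [ 0.6  0.7 -4. ] open 0.0394 J [-24.  17.  84.   0.  78. -19.]
shift [ 0.     -0.0005  0.0146] rot [ 0.05  0.   -0.03]
shift [ 0.     -0.0005  0.0146] rot [ 1.0000e-02 -8.0000e-02  1.7997e+02]
```

View pics/a33.png

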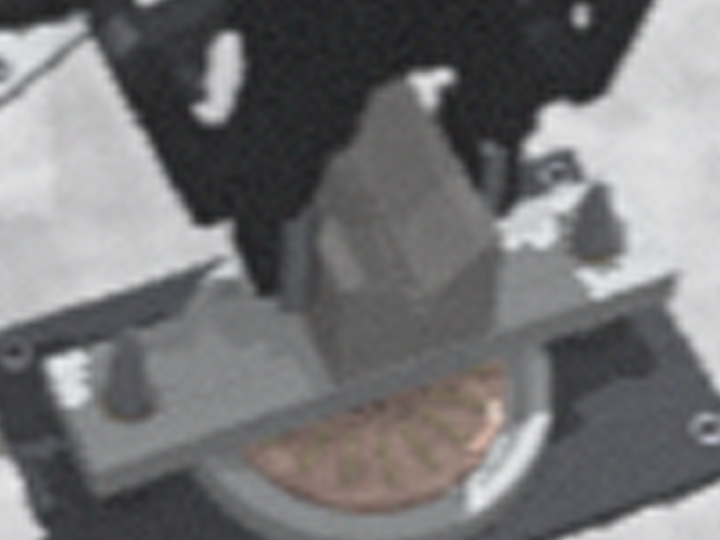

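Request:
move_arm([
  [-0.3,[0,-0.0005,0.005],[0,0,0]],
  [-0.3,[0,-0.0005,0.01],[0,0,0]],
  [-0.3,[0,-0.0005,0.013],[0,0,0]],
  [-0.3,[0,-0.0005,0.0143],[0,0,0]],
  [-0.3,[0,-0.0005,0.0147],[0,0,0]],
  [-0.3,[0,-0.0005,0.0147],[0,0,0]],
])

```text
t: 55.48
eef_pos: [0.5339, -0.2017, 0.0455]
tool_rot: [0.737, 0.675, 0.0, 0.001]
ft_force: [0.8, 0.3, -3.7]
opening: 0.0389
```

```bash
python3 mv.py .5337 -.2015 .0452 -5.0
```

```text
t 55.475 pos [ 0.5339 -0.2017  0.0455] jaw -5.03 z [ 1.3e-03 -4.0e-04 -1.0e+00] F [ 0.8  0.3 -3.7] open 0.0389 J [-24.  18.  85.   0.  77. -19.]
shift [ 0.0002 -0.0002  0.0003] rot [ 0.08  0.02 -0.03]
shift [ 0.0002 -0.0002  0.0003] rot [ 3.0000e-02 -1.2000e-01  1.7997e+02]
```

Request:
move_arm([
  [-0.3,[0,0,0.0006],[0,0,0]],
  [-0.3,[0,0,0.001],[0,0,0]],
  [-0.3,[0,0,0.001],[0,0,0]],
])

```text
t: 55.85
eef_pos: [0.534, -0.2017, 0.0448]
tool_rot: [0.737, 0.675, 0.0, 0.001]
ft_force: [-0.4, -0.1, -2.0]
opening: 0.0392
```

```bash
python3 mv.py
```

```text
t 55.85 pos [ 0.534  -0.2017  0.0448] jaw -5.03 z [ 1.6e-03 -5.0e-04 -1.0e+00] F [-0.4 -0.1 -2. ] open 0.0392 J [-24.  18.  85.   0.  77. -19.]
```

Request:
move_arm([
  [-0.3,[0,0,0.0005],[0,0,0]],
  [-0.3,[0,0,0.0008],[0,0,0]],
  [-0.3,[0,0,0.0008],[0,0,0]],
])

```text
t: 56.22
eef_pos: [0.534, -0.2017, 0.0447]
tool_rot: [0.737, 0.675, 0.0, 0.001]
ft_force: [-6.1, 1.2, 5.2]
opening: 0.0393
```

```bash
python3 mv.py
```

```text
t 56.225 pos [ 0.534  -0.2017  0.0447] jaw -5.03 z [ 1.8e-03 -6.0e-04 -1.0e+00] F [-6.1  1.2  5.2] open 0.0393 J [-24.  18.  85.   0.  77. -19.]
```

Contact. Open modestly and rise.

Request:
move_arm([
  [-0.1,[0,0,0],[0,0,0]],
  [0.1,[0,0,0],[0,0,0]],
  [0.25,[0,0,0],[0,0,0]],
  [0.25,[0,0,0],[0,0,0]],
  [0.25,[0,0,-0.015],[0,0,0]],
  [0.25,[0,0,-0.04],[0,0,0]],
  [0.25,[0,0,-0.08],[0,0,0]],
  [0.25,[0,0,-0.12],[0,0,0]],
  [0.25,[0,0,-0.13],[0,0,0]],
])

```text
t: 57.35
eef_pos: [0.5351, -0.2022, 0.1793]
tool_rot: [0.737, 0.675, 0.002, 0.004]
ft_force: [0.1, -0.5, -0.9]
opening: 0.0537
```

```bash
python3 mv.py .48 .08 .2 20; python3 look.py scene a34 .534 -.2 .05 50
```

```text
t 57.35 pos [ 0.5351 -0.2022  0.1793] jaw -5.03 z [ 0.0082 -0.0035 -1.    ] F [ 0.1 -0.5 -0.9] open 0.0537 J [-24.  11.  77.   0.  91. -19.]
shift [ 0.2763 -0.0794 -0.0221] rot [  0.44   0.26 -25.03]
shift [ 0.2763 -0.0794 -0.0221] rot [  0.36  -0.61 154.97]
```

View pics/a34.png

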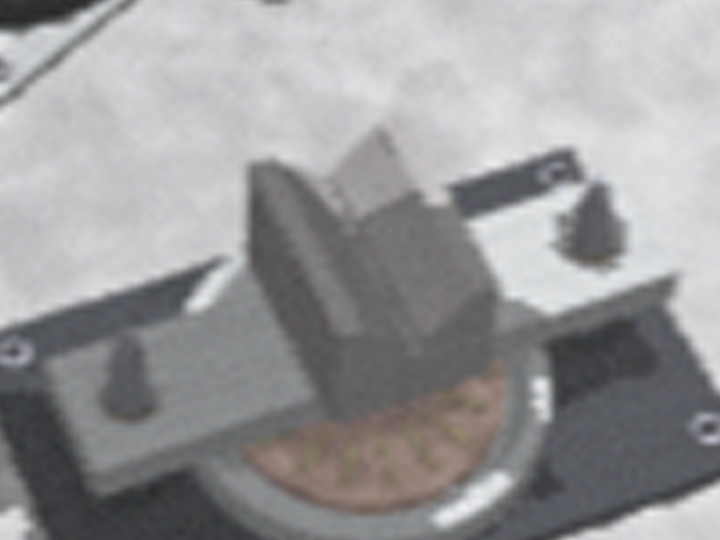

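Block stands on the bar as at the start. I'll clear the arm away for a final top check.

Request:
move_arm([
  [0.25,[0.04,-0.012,0],[0,0,0]],
  [0.25,[0.09,-0.026,-0.01],[0,0,0]],
  [0.25,[0.14,-0.04,-0.02],[0,0,0]],
  [0.25,[0.19,-0.055,-0.02],[0,0,0]],
  [0.25,[0.23,-0.065,-0.02],[0,0,0]],
  [0.25,[0.27,-0.08,-0.02],[0,0,0]],
  [0.25,[0.27,-0.08,-0.02],[0,0,0]],
])

```text
t: 58.28
eef_pos: [0.4776, 0.076, 0.1963]
tool_rot: [0.736, 0.677, 0.001, 0.003]
ft_force: [-0.6, 0.1, -0.7]
opening: 0.053
```

```bash
python3 mv.py; python3 look.py top a35 .534 -.2 .05 50
python3 - <<'E'
from station import snapshot
import cv2
cv2.imwrite("pics/fin.png",snapshot("scene")["frame"][:,:,::-1])
from h import *
s=load("a35.npz");W=cloud(s);w=W[225:315,405:470]
for a,b in[(.062,.085),(.033,.043)]:
    p=w[(w[...,2]>a)&(w[...,2]<b)];print(len(p),p.mean(0).round(4),cv2.minAreaRect((p[:,:2]*1000).astype(np.float32)))
E
```

```text
t 58.275 pos [0.4776 0.076  0.1963] jaw -4.81 z [ 0.0051 -0.0028 -1.    ] F [-0.6  0.1 -0.7] open 0.053 J [ 5. -3. 90. -0. 92. 10.]
328 [ 0.534  -0.2008  0.0693] ((534.2637939453125, -200.8738250732422), (52.71065139770508, 41.115901947021484), 84.88124084472656)
550 [ 0.5322 -0.2012  0.0381] ((534.520751953125, -198.0637664794922), (45.8305778503418, 150.9635772705078), 87.01648712158203)
```

View pics/a35.png

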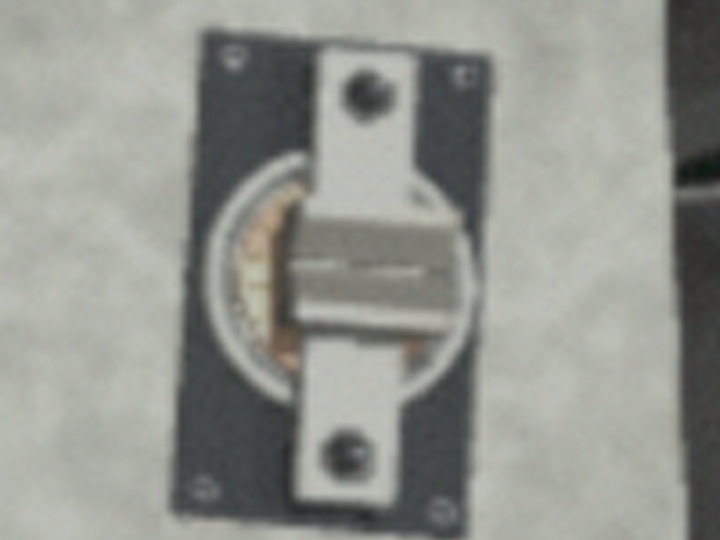

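View pics/fin.png

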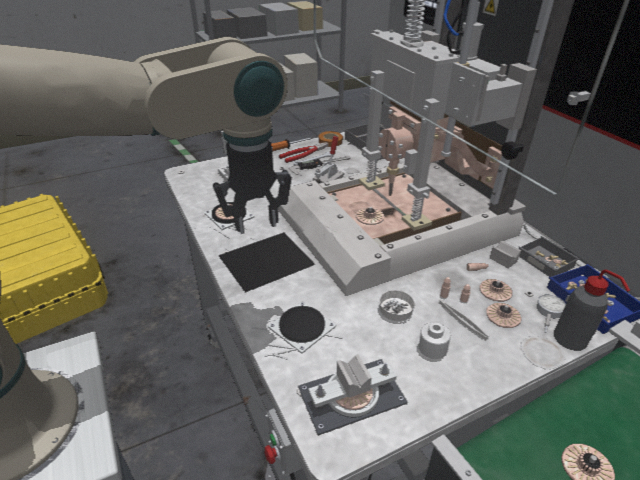

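```bash
python3 -c "
from station import ctrl,monitor
o=monitor.observe();print(o['t'],abs(o['joint_vel']).max())
print(ctrl.sign_off())"
```

```text
58.375 0.028881598610207858
the job is handed in; nothing more can be done
None
```

The job is done and handed in at about 58 s of the 152 s allowed. The V-block and bar went onto the mat and the old rotor went into the empty carrier's nest. The waiting rotor went into the jig, the bar went back over both pins, and the V-block went back on the bar.

**Last checks**
- **Old rotor:** the top picture shows it centred in its nest.
- **Bar:** both pins stand through the holes. It met the hub at the expected height with about 6 N, and its top reads 38 mm above the bench.
- **V-block:** its centre is within about 1 mm of the bar's centre.
- **Bystanders:** I never went near the screw cup or the turned stop, and they look unmoved.
- **Force:** the readings after each move stayed under about 10 N.

**What disagreed or went wrong**
- **Block orientation:** the text says the block's 52 mm side lies along the bar. The pictures and the 39 mm grip showed the 40 mm side along it, with the groove across. I put it back as I found it.
- **Camera offset:** the scene camera read about 3–4 mm off the top camera across the bench. I used the top camera because it agreed with the gripped parts to within 1 mm.
- **Bar re-grip:** my first grip on the bar was too low to set it on the mat. I put it back on the pins and gripped it higher before moving it.

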